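Check game-piece canisters into the flap caddy

TASK

Swing the steel caddy's spring flap up until it stays open, then stand every grey canister upright inside the caddy with its white code label facing the black reader bar on the caddy's far inside wall. When all are in, keep hold of the flap's pull and ease the flap down until it is fully shut before letting go: at no time may the flap slam, and leave the controller, cup, dock and cartridges where they are.

Things in the scene. Friction and masses are not known exactly. Their poses are not given: they have to be found in the camera images.
- caddy: Open-topped stainless steel box, fixed to the shelf, outside 140 mm (its x) by 420 mm (its y) by 95 mm high, walls and floor 5 mm thick. Origin: centre of its underside. Its +x axis points away from the robot towards the wall with the hinge and the reader bar, z up; its yaw differs by up to 0.2 rad. Closed by the flap at the start. Four canisters fit in one row along its y, for instance at y = -144, -48, +48 and +144 mm, x = -5 mm
- reader (a point): Middle of the front face of the black reader bar, 370 mm long, 45 mm high and 8 mm thick, fixed along the inside of the caddy's far (+x) wall. In the caddy's frame at x = +57 mm, y = 0, z = 50 mm; it looks to the caddy's -x
- flap (a joint): Flap angle: 0 = shut (level), grows as it swings up, 2.1 rad = open, leaning back on its stop. Clear panel 140 by 418 mm, 5 mm thick, 0.5 kg with its pull. A spring of 0.1 N m always drives it shut; below upright its weight adds to that (about 3 N at the pull near shut). It rests open by its weight only beyond about 1.85 rad; let go short of that it slams
- flap_pull (a point): Centre of the flap's pull: a round steel barrel, 22 mm diameter, 40 mm long along the caddy's y, on a neck 16 mm wide beyond the middle of the flap's free edge. It is 172 mm from the hinge axis (32 mm beyond the panel's edge) and can be pinched across its two end faces from above, pivoting between the fingers as the flap turns
- flap_hinge (a point): Middle of the flap's hinge axis, which runs along the caddy's y at the top of the far wall; in the caddy's frame at x = +70 mm, y = 0, z = 99 mm. The pull is at 172*(-cos(angle), 0, sin(angle)) mm from it in the caddy's frame
- can1_mid (a point): Centre (half-way up) of a grey plastic canister, upright cylinder of 60 mm diameter, 76 mm high, about 0.2 kg, with a weighted base. A white code label is on its side at its +x axis, and a white ridge (4 mm high at most) on its top runs from the middle to the rim above the label; z is up. None if this canister is absent (3 or 4 of the four are there)
- can2_mid (a point): Centre (half-way up) of a grey plastic canister, upright cylinder of 60 mm diameter, 76 mm high, about 0.2 kg, with a weighted base. A white code label is on its side at its +x axis, and a white ridge (4 mm high at most) on its top runs from the middle to the rim above the label; z is up. None if this canister is absent (3 or 4 of the four are there)
- can3_mid (a point): Centre (half-way up) of a grey plastic canister, upright cylinder of 60 mm diameter, 76 mm high, about 0.2 kg, with a weighted base. A white code label is on its side at its +x axis, and a white ridge (4 mm high at most) on its top runs from the middle to the rim above the label; z is up. None if this canister is absent (3 or 4 of the four are there)
- can4_mid (a point): Centre (half-way up) of a grey plastic canister, upright cylinder of 60 mm diameter, 76 mm high, about 0.2 kg, with a weighted base. A white code label is on its side at its +x axis, and a white ridge (4 mm high at most) on its top runs from the middle to the rim above the label; z is up. None if this canister is absent (3 or 4 of the four are there)
- controller: Navy game controller, about 110 by 170 by 42 mm, bystander; origin at its underside
- cup: Green ceramic cup, 80 mm diameter, 95 mm high, bystander; origin at its underside
- dock: White plastic dock, 120 by 170 by 100 mm, fixed bystander; origin at its underside
- cart1_mid (a point): Centre of a game cartridge in a clear case, 95 by 75 by 16 mm, lying in the half-open bamboo tray; bystander
- cart2_mid (a point): Centre of the second game cartridge in a clear case, same size, in the same tray; bystander
Not all that is in view belongs to the job. What is shaped like the part that bears can4_mid but red is not meant. Leave any brown look-alike of the part that bears can1_mid alone.

How it is judged:
On the way, in this order (a step that is already met when the one before it is completed fails the run):
1. the flap is up and stays open (value of joint flap above 1.9 rad), for 0.3 s.
2. with the flap open, every canister stands in the caddy with its label facing the reader bar, let go (x of can1_mid in the frame of caddy between -0.05 and 0.045 m and y of can1_mid in the frame of caddy between -0.185 and 0.185 m and z of can1_mid in the frame of caddy between 0.03 and 0.056 m and angle between each of can1_mid, can2_mid, can3_mid, can4_mid's own z axis and vertical below 0.15 rad and angle between the x axis of each of can1_mid, can2_mid, can3_mid, can4_mid and the x axis of caddy, either way round below 0.35 rad and x of reader in the frame of can1_mid above 0 m and x of can2_mid in the frame of caddy between -0.05 and 0.045 m and y of can2_mid in the frame of caddy between -0.185 and 0.185 m and z of can2_mid in the frame of caddy between 0.03 and 0.056 m and x of reader in the frame of can2_mid above 0 m and x of can3_mid in the frame of caddy between -0.05 and 0.045 m and y of can3_mid in the frame of caddy between -0.185 and 0.185 m and z of can3_mid in the frame of caddy between 0.03 and 0.056 m and x of reader in the frame of can3_mid above 0 m and x of can4_mid in the frame of caddy between -0.05 and 0.045 m and y of can4_mid in the frame of caddy between -0.185 and 0.185 m and z of can4_mid in the frame of caddy between 0.03 and 0.056 m and x of reader in the frame of can4_mid above 0 m and value of joint flap above 1.8 rad and contact force between the fingers and can1 below 0.1 N and contact force between the fingers and can2 below 0.1 N and contact force between the fingers and can3 below 0.1 N and contact force between the fingers and can4 below 0.1 N), for 0.3 s.
At the end, for the whole second after the job is handed in: The flap is shut (within 0.04 rad) and at rest, and every canister that is there stands upright (within 0.15 rad) and still on the caddy's floor with its label facing the reader bar (within 0.35 rad of the caddy's +x direction) (x of can1_mid in the frame of caddy between -0.05 and 0.045 m and y of can1_mid in the frame of caddy between -0.185 and 0.185 m and z of can1_mid in the frame of caddy between 0.03 and 0.056 m and angle between each of can1_mid, can2_mid, can3_mid, can4_mid's own z axis and vertical below 0.15 rad and angle between the x axis of each of can1_mid, can2_mid, can3_mid, can4_mid and the x axis of caddy, either way round below 0.35 rad and x of reader in the frame of can1_mid above 0 m and x of can2_mid in the frame of caddy between -0.05 and 0.045 m and y of can2_mid in the frame of caddy between -0.185 and 0.185 m and z of can2_mid in the frame of caddy between 0.03 and 0.056 m and x of reader in the frame of can2_mid above 0 m and x of can3_mid in the frame of caddy between -0.05 and 0.045 m and y of can3_mid in the frame of caddy between -0.185 and 0.185 m and z of can3_mid in the frame of caddy between 0.03 and 0.056 m and x of reader in the frame of can3_mid above 0 m and x of can4_mid in the frame of caddy between -0.05 and 0.045 m and y of can4_mid in the frame of caddy between -0.185 and 0.185 m and z of can4_mid in the frame of caddy between 0.03 and 0.056 m and x of reader in the frame of can4_mid above 0 m and value of joint flap below 0.04 rad and velocity of joint flap between -0.1 and 0.1 rad/s and linear speed of each of can1, can2, can3, can4 below 0.03 m/s); the robot touches nothing.
It fails at once if the flap slams: it swings shut faster than 3.5 rad/s (about 0.6 m/s at the pull) (velocity of joint flap below -3.5 rad/s).
It fails at once if a bystander is moved more than 30 mm (distance of any of controller, cup, cart1_mid, cart2_mid from where it was at the start of the episode above 0.03 m).
Of can1, can2, can3, can4 only 3 to 4 are there at a start; the rules pass over those that are not, and their reading is None.
At some moment in a run one of can1, can2, can3, can4 may be knocked a few centimetres aside while the robot is not near it.
It also fails if it takes over 210 s, if anything falls off the work surface, if the arm or the gripper's body presses on something with over 40 N, if the wrist force passes 120 N, or if a joint passes its speed limit or range.

ROBOT

A 6-joint arm with a two-finger parallel gripper is mounted at the origin on the work surface. World frame = base frame: x ahead of the robot, y to its left, z up, the work surface at z = 0. Lengths are in m, angles in rad, forces in N, time in s.
With the tool pointing down it reaches from about 0.325 to 0.85 m from the base axis. Payload 4.4 kg.
Tool frame: the origin (TCP) lies at the very end of the fingers, on their centre line; the grasp point (between the pads) lies 19 mm behind it; x points along the fingers, z is the direction in which the jaws open and shut, and the axes are right-handed (so a half turn about x gives the same grasp; the last joint's range is limited). The gripper opens to 94 mm and grips with 3 to 60 N. Pads are 16 mm wide; open, the fingers measure 119 mm over their backs; the gripper's body (75 mm by 177 mm) begins 78 mm behind the grasp point.
Start: joints at [0.993, 0.207, 1.542, -0, 1.393, -0.15], TCP at [0.239, 0.523, 0.205] pointing down, gripper open.
Joint ranges: [-2.73, 2.73], [-0.86, 2.22], [0.23, 2.46], [-1.11, 4.25], [0.08, 2.63], [-2.82, 2.82]. Speed limits (rad/s): [2.79, 2.79, 3.14, 3.14, 3.14, 3.14].

INTERFACE

Orientations are given as a 3x3 rotation matrix whose columns are the frame's x, y, z axes.
In Python, from bench import arm gives the robot as it stands.
- The arm moves only by the tool servo_tool, never from a script. Its argument "steps" is a list of rows, each a list of 2 entries, a list of its own where there are three numbers: the shift along the tool's x, y, z in mm, then the turn, a rotation vector about the tool's x, y, z in degrees. In form: [[[tx, ty, tz], [ax, ay, az]], ...]. A call has 1 to 5 rows; each row shifts and turns the pose as measured when the row begins, along the tool's axes as they then stand; what a row does not reach is not made up. A row lasts 1/8 s, in which the tool goes at most 62.5 mm and 10.7 degrees, less where a joint would pass 70% of its speed; a pose out of reach is approached as far as the arm can. A call with a gripper value outside its range is refused whole. "gripper" is the finger opening in mm, from 0 to 94, set as the call begins (left out, the last holds). The fingers move at their own pace and stop on an object; "newtons" is the grip in N (left out, the last holds). Time passes only in rows, so rows that do not move let the fingers close. It gives the time, the measured TCP pose, the force and the opening at its end, in the units of the state.
- arm.sense(): the state, without advancing time (a new reading comes with each control period).
- arm.camera(name): name is "side" or "top"; returns a dict with "color" (480x640x3 uint8, blue, green, red), "range_z" (480x640 float32, m along the optical axis (not along the pixel's ray), 0 where there is no reading), "vfov" (degrees; the focal length in pixels is half the picture's height over the tangent of half this angle, whatever the lens; pixels are square), "cx", "cy" (the principal point, pixels), "R" (3x3) and "t" (3): a world point X has camera coordinates R X + t. Camera axes: x right, y down, z forward; pixel columns grow to the right and rows downward; lengths in m; the calibration is good to about 2 mm. A picture is of the moment at which its call begins.
- arm.finish_job(): hands the job in, once; it reports no verdict.
The state is a dict: "time_s": time; "q": joint angles; "joint_vel": joint speeds; "joint_efforts": joint torques, N m; "tool_pos": TCP position; "tool_rot": TCP orientation; "ft_force": force on the tool from outside, world axes, zero at the start; "wrist_torque": the same for the moment, N m; "opening": finger opening in m.
Only numpy, scipy, OpenCV 4.12 (cv2) and the standard library are available. Lean on these libraries where they do the work, as an engineer would, in place of code of your own. Each camera call takes 0.05 s, during which the arm holds its last target. There are 200 camera calls.

## Working session

There is one attempt and no reset: what is moved stays moved. The work goes in short steps, Python scripts to look and compute and a tool call to move; the robot and the scene stay as the last step left them, time stands still between calls to the robot, and variables do not carry over. Pictures are saved under pics/ and viewed, about 12 in all and at most 16, crops included, and the job is handed in when it is done.

Besides the shell and the picture viewer there is one more tool, called after "Request:" by a JSON object that holds its "op" and its "data", one argument or row to a line. servo_tool: Moves the arm, as the interface text tells. Its arguments: {"type":"object","properties":{"steps":{"type":"array","items":{"type":"array"}},"gripper":{"type":"number"},"newtons":{"type":"number"}},"required":["steps"]}

```bash
ls; mkdir -p pics
cat > h.py <<'E'
import numpy as np, cv2
from bench import arm
def shot(n):
    c=arm.camera(n); np.savez(f'{n}.npz',**c); return c
def load(n): return dict(np.load(f'{n}.npz'))
def f(c): return 240/np.tan(np.radians(float(c['vfov']))/2)
def px2w(c,u,v,z=None):
    d=c['range_z'][int(v),int(u)] if z is None else z
    p=np.array([(u-c['cx'])/f(c)*d,(v-c['cy'])/f(c)*d,d]); return c['R'].T@(p-c['t'])
def ray_plane(c,u,v,h):
    o=-c['R'].T@c['t']; r=c['R'].T@np.array([(u-c['cx'])/f(c),(v-c['cy'])/f(c),1]); return o+r*(h-o[2])/r[2]
def w2px(c,X):
    p=c['R']@np.array(X)+c['t']; return p[:2]/p[2]*f(c)+[c['cx'],c['cy']]
E
python3 - <<'E'
from h import *
for n in('top','side'):
    c=shot(n); cv2.imwrite(f'pics/{n}0.png',c['color']); print(n,f(c),-c['R'].T@c['t'],c['R'].round(2).tolist())
s=arm.sense(); print({k:np.round(v,3).tolist() for k,v in s.items()})
E
```

```text
pics
top 479.4903735047318 [ 0.36031499 -0.02378752  1.36897121] [[-0.01, -1.0, -0.01], [-0.99, 0.01, -0.15], [0.15, 0.01, -0.99]]
side 592.3637423627533 [-0.31177193 -1.3048196   1.16565549] [[0.82, -0.57, -0.0], [-0.32, -0.47, -0.82], [0.47, 0.68, -0.57]]
{'time_s': 0.1, 'q': [0.992, 0.207, 1.543, 0.0, 1.394, -0.151], 'joint_vel': [0.003, -0.002, -0.004, -0.001, 0.0, -0.0], 'joint_efforts': [-0.0, -37.187, -28.229, 0.07, 0.031, -0.0], 'tool_pos': [0.238, 0.523, 0.204], 'tool_rot': [[-0.001, -0.91, 0.415], [-0.002, 0.415, 0.91], [-1.0, 0.0, -0.002]], 'ft_force': [0.366, 0.228, -0.559], 'wrist_torque': [0.011, 0.029, 0.018], 'opening': 0.094}
```

View pics/top0.png

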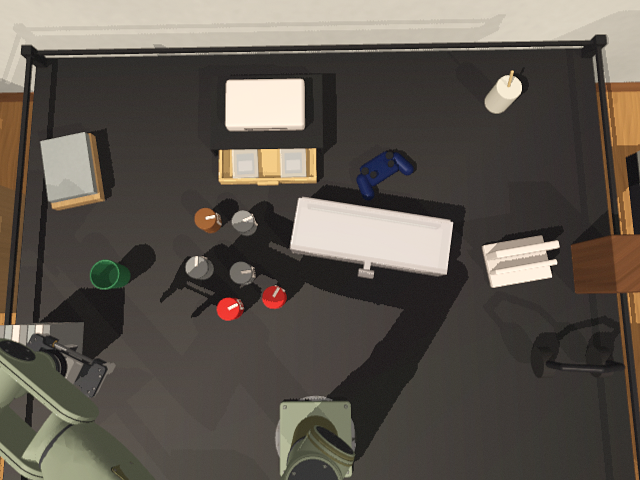

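View pics/side0.png

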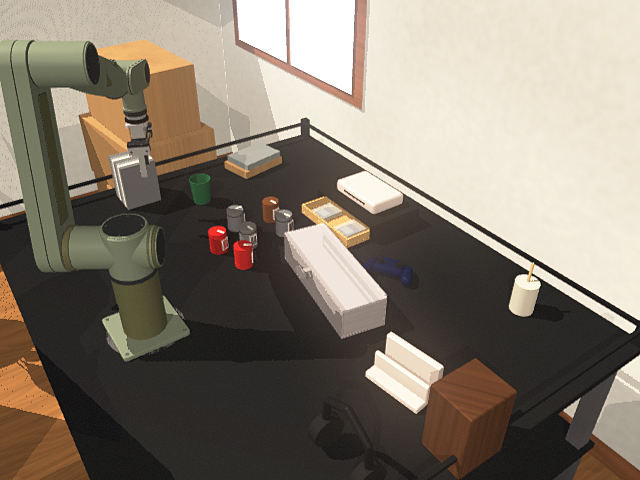

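Three grey cans show in the top view at about (243,222), (200,267) and (242,272). The brown look-alike is at (207,219) and the red ones are at (229,309) and (273,297). The pull is at (367,270). I'll enlarge the cans and the caddy.

Run:
```python
from h import *
c=load('top')['color']
a=cv2.resize(c[195:325,180:300],None,fx=4.5,fy=4.5,interpolation=cv2.INTER_CUBIC); cv2.imwrite('pics/cans.png',a)
a=cv2.resize(c[180:300,270:470],None,fx=4,fy=4,interpolation=cv2.INTER_CUBIC); cv2.imwrite('pics/cad.png',a)
```

```text
(no output)
```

View pics/cans.png

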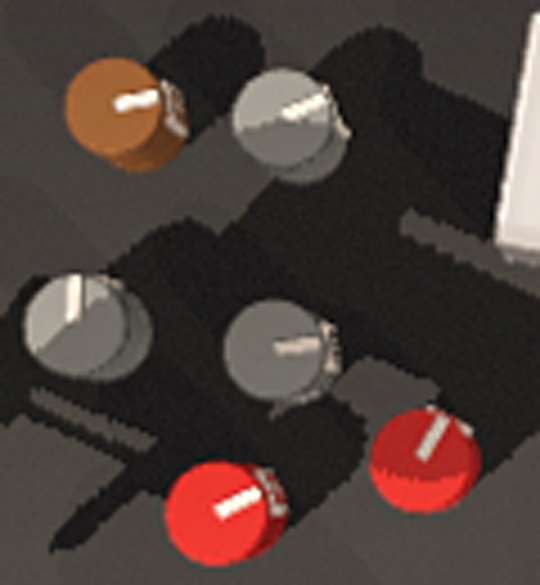

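View pics/cad.png

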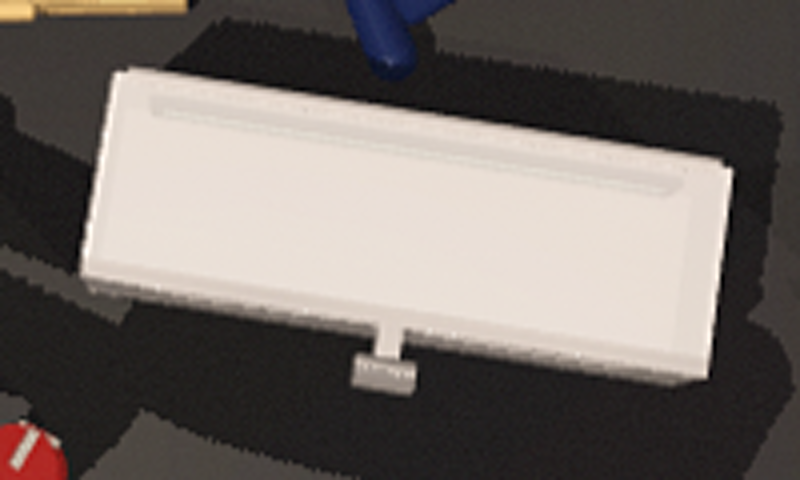

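The three grey cans' ridges read clearly in the enlarged crop, with tops at about (283,118), (76,326) and (275,350). The pull is at crop (385,368), and the flap corners are at (118,70), (82,272), (708,375) and (732,168).

Run:
```python
from h import *
c=load('top'); s=load('side')
def P(x,y): return 180+x/4.5,195+y/4.5
for n,ct,rt in (('A',(283,118),(325,97)),('B',(76,326),(75,278)),('C',(275,350),(317,346))):
    u=P(*ct); h=px2w(c,*u)[2]; X=ray_plane(c,*u,.076); r=ray_plane(c,*P(*rt),.076); d=(r-X)[:2]
    # local height from side depth near the projection
    q=w2px(s,X); print(n,'depthz',h.round(3),'xy',X.round(3),'ridge deg',np.degrees(np.arctan2(d[1],d[0])).round(1),'side px',q.round(0),'side 3D',px2w(s,*q.round()).round(3))
def Q(x,y): return 270+x/4,180+y/4
K=[ray_plane(c,*Q(*p),.1) for p in((118,70),(82,272),(708,375),(732,168))]
for k in K: print(k.round(3))
fl,nl,nr,fr=K
print('len',np.linalg.norm(fl-fr),np.linalg.norm(nl-nr),np.linalg.norm(fl-nl),np.linalg.norm(fr-nr))
for a,b in((fl,fr),(nl,nr)):
    e=a-b; print('yaw', np.degrees(np.arctan2(-e[0],e[1])))
print('centre',np.mean(K,0).round(3))
print('mid depths',px2w(c,*Q(400,240)).round(3),'pull',px2w(c,*Q(385,368)).round(3),ray_plane(c,*Q(385,368),.105).round(3))
# top barrel points from depth
R=c['range_z']; 
for n,cam in(('top',c),('side',s)):
    v,u=np.mgrid[0:480,0:640]; d=cam['range_z']; p=np.stack([(u-cam['cx'])/f(cam)*d,(v-cam['cy'])/f(cam)*d,d],-1)
    W=(p-cam['t'])@cam['R']; np.save(n+'W.npy',W)
    m=(W[...,2]>.085)&(W[...,2]<.115)&(d>0)&(W[...,0]>.35)&(W[...,0]<.75)&(W[...,1]>-.35)&(W[...,1]<.1)
    pts=W[m]; r=cv2.minAreaRect(pts[:,:2].astype(np.float32)); print(n,r,np.percentile(pts[:,2],[5,50,95]).round(3))
    # can tops
    m=(W[...,2]>.068)&(W[...,2]<.085)&(d>0)&(W[...,0]>.3)&(W[...,0]<.65)&(W[...,1]>.05)&(W[...,1]<.4)
    k,l,st,ce=cv2.connectedComponentsWithStats(m.astype(np.uint8))
    for i in range(1,k):
        if st[i,4]>30: print('  blob',ce[i].round(0),st[i,4],W[l==i].mean(0).round(3))
```

```text
A depthz 0.079 xy [0.584 0.192 0.076] ridge deg -63.5 side px [283. 214.] side 3D [0.583 0.191 0.075]
B depthz 0.077 xy [0.459 0.315 0.076] ridge deg 2.8 side px [234. 209.] side 3D [0.455 0.31  0.08 ]
C depthz 0.08 xy [0.443 0.194 0.076] ridge deg -85.1 side px [247. 226.] side 3D [0.44  0.19  0.079]
[0.643 0.035 0.1  ]
[0.506 0.059 0.1  ]
[ 0.434 -0.353  0.1  ]
[ 0.571 -0.375  0.1  ]
len 0.4164596007147575 0.4183353243799594 0.13938472951350067 0.1396865031442539
yaw -9.958798172090006
yaw -9.999317227074147
centre [ 0.539 -0.158  0.1  ]
mid depths [ 0.525 -0.152  0.102] pull [ 0.44  -0.14   0.111] [ 0.44  -0.14   0.105]
top ((0.5214525461196899, -0.15251058340072632), (0.41831356287002563, 0.18953871726989746), 80.26057434082031) [0.098 0.103 0.107]
  blob [205. 218.] 371 [0.594 0.295 0.077]
  blob [242. 220.] 373 [0.586 0.193 0.077]
  blob [197. 267.] 392 [0.461 0.315 0.077]
  blob [241. 272.] 390 [0.445 0.196 0.077]
  blob [273. 297.] 398 [0.379 0.108 0.077]
  blob [228. 308.] 399 [0.349 0.228 0.077]
side ((0.5183826684951782, -0.1509023904800415), (0.42253005504608154, 0.19033870100975037), 79.87725067138672) [0.094 0.1   0.105]
  blob [270. 202.] 132 [0.589 0.29  0.074]
  blob [235. 210.] 137 [0.457 0.31  0.075]
  blob [283. 215.] 145 [0.582 0.187 0.074]
  blob [247. 227.] 158 [0.441 0.19  0.074]
  blob [217. 232.] 168 [0.343 0.222 0.074]
  blob [242. 246.] 185 [0.374 0.101 0.075]
```

The two views agree on heights: can tops at about 77 mm, flap at about 100 mm. Can positions are A (.584,.190), B (.459,.312) and C (.443,.193). The caddy centre is at (.538,-.157) with yaw -9.9°, which predicts the pull at (.438,-.139), against (.440,-.140) measured. Next I'll plan the approach.

```bash
cat >> h.py <<'E'
from scipy.spatial.transform import Rotation as Ro
YAW=np.radians(-9.9); CX=np.array([np.cos(YAW),np.sin(YAW),0]); CY=np.array([-np.sin(YAW),np.cos(YAW),0]); CC=np.array([.5385,-.1575,0])
HI=CC+.07*CX+[0,0,.099]
def cad(x,y,z): return CC+x*CX+y*CY+[0,0,z]
def down(yz,tilt=0):
    "tool down, jaw axis yaw yz deg; tilt deg about the jaw axis"
    a=np.radians(yz); z=np.array([np.cos(a),np.sin(a),0]); x=np.array([0,0,-1.]); return Ro.from_rotvec(np.radians(tilt)*z).as_matrix()@np.c_[x,np.cross(z,x),z]
def rows(wps,step=55,ang=9.5,p=None,R=None):
    "print rows through waypoints [(pos,R)]"
    s=arm.sense(); p=np.array(s['tool_pos']) if p is None else p; R=np.array(s['tool_rot']) if R is None else R; out=[]
    print('at',p.round(4),'t',round(s['time_s'],2),'F',np.round(s['ft_force'],1),'open',round(s['opening'],4))
    for tp,tR in wps:
        rv=Ro.from_matrix(R.T@tR).as_rotvec(degrees=True); n=int(max(1,np.ceil(np.linalg.norm(tp-p)*1000/step),np.ceil(np.linalg.norm(rv)/ang)))
        d=(tp-p)/n
        for i in range(n):
            out.append([(R.T@d*1000).round(0).astype(int).tolist(),(rv/n).round(1).tolist()]); R=R@Ro.from_rotvec(rv/n,degrees=True).as_matrix()
        p,R=tp,tR
    for i in range(0,len(out),5): print(out[i:i+5])
E
python3 - <<'E'
from h import *
D=down(80.1); g=HI-.172*CX; print(HI,g)
rows([(np.array([g[0],g[1],.17]),D),(np.array([g[0],g[1],.080]),D)])
E
```

```text
[ 0.60745765 -0.16953504  0.099     ] [ 0.43801885 -0.13996323  0.099     ]
at [0.2382 0.5226 0.2044] t 0.1 F [ 0.4  0.2 -0.6] open 0.094
[[[3, -35, -40], [-1.1, -0.0, -0.0]], [[3, -34, -41], [-1.1, -0.0, -0.0]], [[3, -34, -41], [-1.1, -0.0, -0.0]], [[3, -33, -42], [-1.1, -0.0, -0.0]], [[3, -32, -43], [-1.1, -0.0, -0.0]]]
[[[3, -31, -43], [-1.1, -0.0, -0.0]], [[3, -30, -44], [-1.1, -0.0, -0.0]], [[3, -29, -44], [-1.1, -0.0, -0.0]], [[3, -28, -45], [-1.1, -0.0, -0.0]], [[3, -28, -46], [-1.1, -0.0, -0.0]]]
[[[3, -27, -46], [-1.1, -0.0, -0.0]], [[3, -26, -47], [-1.1, -0.0, -0.0]], [[3, -25, -47], [-1.1, -0.0, -0.0]], [[45, 0, 0], [0.0, 0.0, 0.0]], [[45, 0, 0], [0.0, 0.0, 0.0]]]
```

Request:
{"op": "servo_tool", "data": {
  "steps": [
    [[3,-35,-40],[-1.1,0,0]],
    [[3,-34,-41],[-1.1,0,0]],
    [[3,-34,-41],[-1.1,0,0]],
    [[3,-33,-42],[-1.1,0,0]],
    [[3,-32,-43],[-1.1,0,0]]
  ],
  "gripper": 80
}}

```text
time_s: 0.72
tool_pos: [0.3158, 0.2624, 0.1869]
tool_rot: [[-0.002, -0.949, 0.315], [-0.004, 0.315, 0.949], [-1.0, 0.001, -0.004]]
ft_force: [1.1, 0.2, 0.1]
opening: 0.0797
```

Request:
{"op": "servo_tool", "data": {
  "steps": [
    [[3,-31,-43],[-1.1,0,0]],
    [[3,-30,-44],[-1.1,0,0]],
    [[3,-29,-44],[-1.1,0,0]],
    [[3,-28,-45],[-1.1,0,0]],
    [[3,-28,-46],[-1.1,0,0]]
  ]
}}

```text
time_s: 1.35
tool_pos: [0.3945, 0.0002, 0.1714]
tool_rot: [[-0.001, -0.976, 0.219], [-0.004, 0.219, 0.976], [-1.0, 0.0, -0.004]]
ft_force: [1.7, -0.3, -0.8]
opening: 0.0803
```

Request:
{"op": "servo_tool", "data": {
  "steps": [
    [[3,-27,-46],[-1.1,0,0]],
    [[3,-26,-47],[-1.1,0,0]],
    [[3,-25,-47],[-1.1,0,0]],
    [[0,0,0],[0,0,0]]
  ]
}}

```text
time_s: 1.85
tool_pos: [0.4432, -0.1609, 0.1615]
tool_rot: [[-0.002, -0.986, 0.166], [-0.003, 0.166, 0.986], [-1.0, 0.001, -0.003]]
ft_force: [0.5, 0.4, -0.3]
opening: 0.0798
```

Run:
```python
from h import *
c=shot('top'); 
cv2.imwrite('pics/top1.png',c['color'])
D=down(80.1); g=HI-.172*CX
rows([(np.array([g[0],g[1],.14]),D),(np.array([g[0],g[1],.080]),D)],30)
```

```text
at [ 0.4425 -0.1591  0.1612] t 1.9 F [-0.5  0.  -0.7] open 0.0799
[[[21, 8, 18], [0.4, -0.1, -0.1]], [[20, 0, 0], [0.0, 0.0, 0.0]], [[20, 0, 0], [0.0, 0.0, 0.0]], [[20, 0, 0], [0.0, 0.0, 0.0]]]
```

View pics/top1.png

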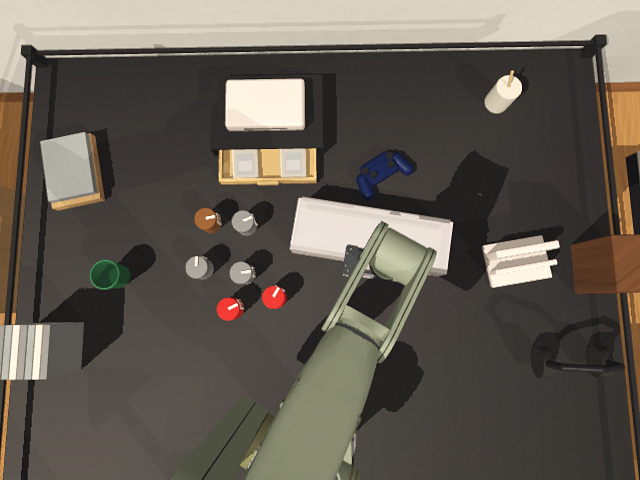

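No fourth can where the arm stood before, so there are three grey cans, at (243,222), (197,267) and (241,272). Going down onto the pull.

Request:
{"op": "servo_tool", "data": {
  "steps": [
    [[10,8,18],[0.4,0,0]],
    [[0,0,0],[0,0,0]],
    [[20,0,0],[0,0,0]],
    [[0,0,0],[0,0,0]]
  ]
}}

```text
time_s: 2.4
tool_pos: [0.4363, -0.1362, 0.131]
tool_rot: [[-0.003, -0.986, 0.168], [-0.001, 0.168, 0.986], [-1.0, 0.003, -0.001]]
ft_force: [-0.7, 0.3, 0.7]
opening: 0.0802
```

Run:
```python
from h import *
D=down(80.1); g=HI-.172*CX
rows([(np.array([g[0],g[1],.080]),D)],25)
```

```text
at [ 0.4363 -0.1362  0.131 ] t 2.4 F [-0.7  0.3  0.7] open 0.0802
[[[17, -1, -1], [0.1, -0.0, -0.1]], [[17, -1, -1], [0.1, -0.0, -0.1]], [[17, -1, -1], [0.1, -0.0, -0.1]]]
```

Request:
{"op": "servo_tool", "data": {
  "steps": [
    [[17,-1,-1],[0,0,0]],
    [[17,-1,-1],[0,0,0]],
    [[15,-1,-1],[0,0,0]],
    [[0,0,0],[0,0,0]]
  ]
}}

```text
time_s: 2.9
tool_pos: [0.4421, -0.1403, 0.085]
tool_rot: [[0.004, -0.986, 0.164], [-0.005, 0.164, 0.986], [-1.0, -0.004, -0.004]]
ft_force: [-0.2, 0.6, -0.4]
opening: 0.0801
```

Request:
{"op": "servo_tool", "data": {
  "steps": [
    [[0,0,0],[0,0,0]],
    [[0,0,0],[0,0,0]],
    [[0,0,0],[0,0,0]],
    [[0,0,0],[0,0,0]]
  ],
  "gripper": 30,
  "newtons": 20
}}

```text
time_s: 3.4
tool_pos: [0.4437, -0.1411, 0.0872]
tool_rot: [[0.007, -0.986, 0.164], [-0.006, 0.164, 0.986], [-1.0, -0.008, -0.005]]
ft_force: [0.2, 0.7, 0.0]
opening: 0.0431
```

Run:
```python
from h import *
D=down(80.1)
c=shot('side'); cv2.imwrite('pics/side1.png',cv2.resize(c['color'][150:350,200:450],None,fx=3,fy=3))
s=arm.sense(); p0=np.array(s['tool_pos']); print('err',(p0-(HI-.172*CX-[0,0,.019])).round(4))
w=[]
off=p0-(HI-.172*CX)
rows([(HI+.172*(-np.cos(a)*CX+np.sin(a)*np.array([0,0,1]))+off*(1-a/2.1)+np.array([0,0,-.019])*(a/2.1),D) for a in np.linspace(.14,2.1,15)],step=40)
```

```text
err [0.0059 0.     0.0071]
at [ 0.4439 -0.14    0.0871] t 3.45 F [ 1.8  1.7 -0.5] open 0.0395
[[[-24, -1, 0], [0.4, -0.1, 0.5]], [[-23, -5, 0], [0.0, 0.0, 0.0]], [[-22, -8, 0], [0.0, 0.0, 0.0]], [[-21, -11, 0], [0.0, 0.0, 0.0]], [[-19, -14, 0], [0.0, 0.0, 0.0]]]
[[[-17, -16, 0], [0.0, 0.0, 0.0]], [[-14, -19, 0], [0.0, 0.0, 0.0]], [[-12, -20, 0], [0.0, 0.0, 0.0]], [[-8, -22, 0], [0.0, 0.0, 0.0]], [[-5, -23, 0], [0.0, 0.0, 0.0]]]
[[[-2, -24, 0], [0.0, 0.0, 0.0]], [[1, -24, 0], [0.0, 0.0, 0.0]], [[5, -23, 0], [0.0, 0.0, 0.0]], [[8, -22, 0], [0.0, 0.0, 0.0]], [[11, -21, 0], [0.0, 0.0, 0.0]]]
```

Closed on the barrel (40 mm), but about 7 mm high and 6 mm off. I'll regrip closer to the centre.

Request:
{"op": "servo_tool", "data": {
  "steps": [
    [[0,0,0],[0,0,0]],
    [[4,3,0],[0,0,0.5]],
    [[4,3,0],[0,0,0]],
    [[0,0,0],[0,0,0]]
  ],
  "gripper": 56
}}

```text
time_s: 3.95
tool_pos: [0.4372, -0.1392, 0.0783]
tool_rot: [[-0.002, -0.986, 0.165], [-0.003, 0.165, 0.986], [-1.0, 0.002, -0.003]]
ft_force: [-0.2, 0.6, 0.2]
opening: 0.0562
```

Request:
{"op": "servo_tool", "data": {
  "steps": [
    [[0,0,0],[0,0,0]],
    [[0,0,0],[0,0,0]],
    [[0,0,0],[0,0,0]],
    [[0,0,0],[0,0,0]]
  ],
  "gripper": 30,
  "newtons": 25
}}

```text
time_s: 4.45
tool_pos: [0.4372, -0.1387, 0.0782]
tool_rot: [[-0.002, -0.986, 0.165], [-0.002, 0.165, 0.986], [-1.0, 0.002, -0.002]]
ft_force: [-0.3, 0.2, -0.3]
opening: 0.0398
```

Run:
```python
from h import *
D=down(80.1)
s=arm.sense(); p0=np.array(s['tool_pos']); print('err',(p0-(HI-.172*CX-[0,0,.019])).round(4))
off=p0-(HI-.172*CX)
rows([(HI+.172*(-np.cos(a)*CX+np.sin(a)*np.array([0,0,1]))+off,D) for a in np.linspace(.14,2.1,15)],step=40)
```

```text
err [-0.0008  0.0012 -0.0018]
at [ 0.4372 -0.1387  0.0782] t 4.45 F [-0.3  0.2 -0.3] open 0.0398
[[[-24, -2, 0], [0.4, -0.1, -0.1]], [[-24, -5, 0], [0.0, 0.0, 0.0]], [[-23, -8, 0], [0.0, 0.0, 0.0]], [[-21, -11, 0], [0.0, 0.0, 0.0]], [[-19, -14, 0], [0.0, 0.0, 0.0]]]
[[[-17, -17, 0], [0.0, 0.0, 0.0]], [[-15, -19, 0], [0.0, 0.0, 0.0]], [[-12, -21, 0], [0.0, 0.0, 0.0]], [[-9, -22, 0], [0.0, 0.0, 0.0]], [[-6, -23, 0], [0.0, 0.0, 0.0]]]
[[[-2, -24, 0], [0.0, 0.0, 0.0]], [[1, -24, 0], [0.0, 0.0, 0.0]], [[4, -24, 0], [0.0, 0.0, 0.0]], [[8, -23, 0], [0.0, 0.0, 0.0]], [[11, -22, 0], [0.0, 0.0, 0.0]]]
```

Request:
{"op": "servo_tool", "data": {
  "steps": [
    [[-24,-2,0],[0.4,0,0]],
    [[-24,-5,0],[0,0,0]],
    [[-23,-8,0],[0,0,0]],
    [[-21,-11,0],[0,0,0]]
  ]
}}

```text
time_s: 4.95
tool_pos: [0.4598, -0.1427, 0.1666]
tool_rot: [[-0.011, -0.985, 0.172], [-0.0, 0.172, 0.985], [-1.0, 0.011, -0.002]]
ft_force: [1.8, -1.2, -6.6]
opening: 0.0393
```

```bash
cat > arc.py <<'E'
import sys
from h import *
D=down(80.1); a1=float(sys.argv[1]); stp=float(sys.argv[2])
s=arm.sense(); g=np.array(s['tool_pos'])-.019*np.array([0,0,1]) if 0 else np.array(s['tool_pos'])+[0,0,.019]
d=g-HI; a=np.arctan2(d[2],-d@CX); print('angle est',a.round(3),'r',np.hypot(d[2],d@CX).round(4),'y',(d@CY).round(4))
n=int(np.ceil(abs(a1-a)/stp))
rows([(HI-[0,0,.019]+.172*(-np.cos(b)*CX+np.sin(b)*np.array([0,0,1])),D) for b in np.linspace(a,a1,n+1)[1:]],step=40)
E
python3 arc.py 2.1 .14
```

```text
angle est 0.523 r 0.1733 y 0.0011
at [ 0.4598 -0.1427  0.1666] t 4.95 F [ 1.8 -1.2 -6.6] open 0.0393
[[[-18, -13, -1], [-0.0, -0.1, -0.6]], [[-17, -15, 0], [0.0, 0.0, 0.0]], [[-15, -17, 0], [0.0, 0.0, 0.0]], [[-13, -19, 0], [0.0, 0.0, 0.0]], [[-10, -20, 0], [0.0, 0.0, 0.0]]]
[[[-7, -21, 0], [0.0, 0.0, 0.0]], [[-4, -22, 0], [0.0, 0.0, 0.0]], [[-1, -23, 0], [0.0, 0.0, 0.0]], [[2, -23, 0], [0.0, 0.0, 0.0]], [[5, -22, 0], [0.0, 0.0, 0.0]]]
[[[7, -21, 0], [0.0, 0.0, 0.0]], [[10, -20, 0], [0.0, 0.0, 0.0]]]
```

Radius 173 mm and low forces: it is tracking the arc well.

Request:
{"op": "servo_tool", "data": {
  "steps": [
    [[-18,-13,-1],[0,0,-0.5]],
    [[-17,-15,0],[0,0,0]],
    [[-15,-17,0],[0,0,0]],
    [[-13,-19,0],[0,0,0]],
    [[-10,-20,0],[0,0,0]]
  ]
}}

```text
time_s: 5.58
tool_pos: [0.5332, -0.1555, 0.2332]
tool_rot: [[-0.033, -0.985, 0.171], [0.006, 0.171, 0.985], [-0.999, 0.034, 0.0]]
ft_force: [-4.8, 0.6, 3.3]
opening: 0.0401
```

```bash
python3 arc.py 2.08 .14
```

```text
angle est 1.113 r 0.1708 y 0.0011
at [ 0.5332 -0.1555  0.2332] t 5.58 F [-4.8  0.6  3.3] open 0.0401
[[[-11, -21, -1], [0.0, 0.0, -1.9]], [[-6, -23, 0], [0.0, 0.0, 0.0]], [[-3, -24, 0], [0.0, 0.0, 0.0]], [[1, -24, 0], [0.0, 0.0, 0.0]], [[4, -23, 0], [0.0, 0.0, 0.0]]]
[[[7, -23, 0], [0.0, 0.0, 0.0]], [[10, -21, 0], [0.0, 0.0, 0.0]]]
```

Request:
{"op": "servo_tool", "data": {
  "steps": [
    [[-11,-21,-1],[0,0,-1]],
    [[-6,-23,0],[0,0,0]],
    [[-3,-24,0],[0,0,0]],
    [[1,-24,0],[0,0,0]]
  ]
}}

```text
time_s: 6.08
tool_pos: [0.6217, -0.1709, 0.25]
tool_rot: [[-0.028, -0.985, 0.17], [0.006, 0.17, 0.985], [-1.0, 0.029, 0.002]]
ft_force: [-1.3, 0.5, 3.3]
opening: 0.0399
```

```bash
python3 arc.py 2.08 .14
```

```text
angle est 1.654 r 0.1706 y 0.0011
at [ 0.6217 -0.1709  0.25  ] t 6.08 F [-1.3  0.5  3.3] open 0.0399
[[[1, -18, -1], [0.1, 0.1, -1.7]], [[4, -18, 0], [0.0, 0.0, 0.0]], [[6, -17, 0], [0.0, 0.0, 0.0]], [[8, -16, 0], [0.0, 0.0, 0.0]]]
```

Request:
{"op": "servo_tool", "data": {
  "steps": [
    [[1,-18,0],[0,0,-1]],
    [[4,-18,0],[0,0,0]],
    [[6,-17,0],[0,0,0]],
    [[8,-15,0],[0,0,0]],
    [[0,0,0],[0,0,0]]
  ]
}}

```text
time_s: 6.7
tool_pos: [0.692, -0.1833, 0.2301]
tool_rot: [[-0.008, -0.985, 0.169], [0.002, 0.169, 0.986], [-1.0, 0.009, 0.0]]
ft_force: [0.4, -0.0, 0.2]
opening: 0.0393
```

```bash
python3 arc.py 2.1 .14
```

```text
angle est 2.089 r 0.1728 y 0.001
at [ 0.692  -0.1833  0.2301] t 6.7 F [ 0.4 -0.   0.2] open 0.0393
[[[2, -1, -1], [0.1, 0.0, -0.5]]]
```

Open at about 2.09 rad. Releasing and rising.

Request:
{"op": "servo_tool", "data": {
  "steps": [
    [[0,0,0],[0,0,0]],
    [[0,0,0],[0,0,0]],
    [[-30,0,0],[0,0,0]],
    [[-40,5,0],[0,0,0]],
    [[-20,20,20],[0,0,0]]
  ],
  "gripper": 80
}}

```text
time_s: 7.32
tool_pos: [0.6675, -0.1601, 0.3174]
tool_rot: [[-0.019, -0.985, 0.172], [0.005, 0.172, 0.985], [-1.0, 0.019, 0.001]]
ft_force: [-0.0, 0.7, 0.8]
opening: 0.0797
```

```bash
cat > cans.py <<'E'
# can tops (grey only) and ridge yaw from the top camera
import sys
from h import *
def cans(c):
    W=np.load('topW.npy') if 0 else None
    v,u=np.mgrid[0:480,0:640]; d=c['range_z']; p=np.stack([(u-c['cx'])/f(c)*d,(v-c['cy'])/f(c)*d,d],-1); W=(p-c['t'])@c['R']
    m=(W[...,2]>.066)&(W[...,2]<.088)&(d>0)&(W[...,0]>.3)&(W[...,0]<.67)&(W[...,1]>-.4)&(W[...,1]<.45)
    hsv=cv2.cvtColor(c['color'],cv2.COLOR_BGR2HSV); k,l,st,ce=cv2.connectedComponentsWithStats(m.astype(np.uint8)); out=[]
    for i in range(1,k):
        if st[i,4]<200 or st[i,4]>700: continue
        b=(l==i); sat=np.median(hsv[...,1][b]); X=W[b].mean(0)-[.002,.002,0]
        g=c['color'].min(-1).astype(float); e=cv2.erode(b.astype(np.uint8),np.ones((3,3)))>0
        # ridge: brightest direction in a polar scan of the top disc
        a=np.radians(np.arange(-180,180,2)); sc=[np.mean([g[tuple(np.round(w2px(c,[X[0]+r*np.cos(t),X[1]+r*np.sin(t),.079])[::-1]).astype(int))] for r in(.008,.012,.016,.02,.024)]) for t in a]
        sc=np.array(sc); hi=sc>sc.max()-.35*(sc.max()-np.median(sc)); t=np.degrees(np.angle(np.exp(1j*a[hi]).mean()))
        if sat<60: out.append(X); print('px',ce[i].round(0),st[i,4],'sat',sat,X.round(4),'ridge',t.round(1))
if __name__=='__main__': cans(shot('top')); s=arm.sense(); print(np.round(s['tool_pos'],3))
E
python3 cans.py
python3 - <<'E'
from h import *
c=load('top'); cv2.imwrite('pics/top2.png',c['color'])
rows([(np.array([.584,.190,.20]),down(26.5))])
E
```

```text
px [243. 221.] 383 sat 24.0 [0.5837 0.1902 0.0768] ridge -57.0
px [432. 231.] 262 sat 35.0 [ 0.5497 -0.3251  0.0757] ridge -139.0
px [197. 267.] 394 sat 23.0 [0.4589 0.3133 0.0768] ridge 14.0
px [241. 272.] 392 sat 23.0 [0.443  0.1937 0.0769] ridge -78.0
[ 0.667 -0.156  0.321]
at [ 0.6669 -0.1563  0.3212] t 7.38 F [0.3 1.4 1.5] open 0.0801
[[[18, 20, 47], [7.7, -0.0, -0.1]], [[18, 26, 44], [7.7, -0.0, -0.1]], [[18, 31, 40], [7.7, -0.0, -0.1]], [[18, 37, 35], [7.7, -0.0, -0.1]], [[18, 41, 30], [7.7, -0.0, -0.1]]]
[[[18, 45, 24], [7.7, -0.0, -0.1]], [[17, 48, 18], [7.7, -0.0, -0.1]]]
```

View pics/top2.png

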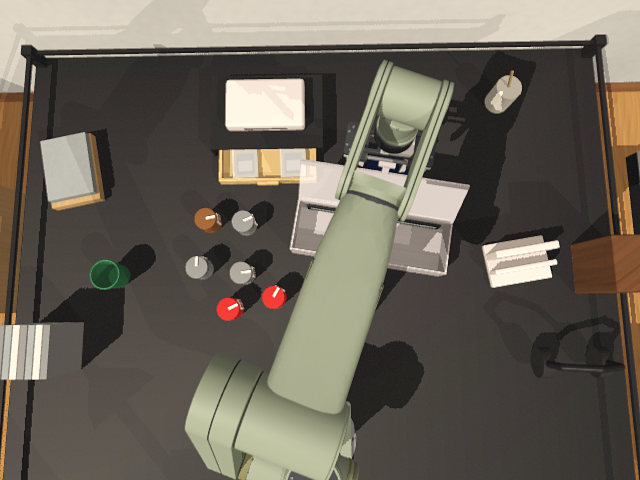

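The flap stands open and the caddy is empty. The cans haven't moved: (243,221), (197,267), (241,272). I'll pick A first.

Request:
{"op": "servo_tool", "data": {
  "steps": [
    [[10,20,47],[7.7,0,0]],
    [[15,26,44],[7.7,0,0]],
    [[18,31,40],[7.7,0,0]],
    [[18,37,35],[7.7,0,0]],
    [[18,41,30],[7.7,0,0]]
  ],
  "gripper": 90
}}

```text
time_s: 8.0
tool_pos: [0.6086, 0.0941, 0.2434]
tool_rot: [[-0.009, -0.644, 0.765], [0.003, 0.765, 0.645], [-1.0, 0.008, -0.005]]
ft_force: [0.7, -0.0, -0.6]
opening: 0.0899
```

Run:
```python
from h import *
D=down(28)
rows([(np.array([.584,.190,.15]),D),(np.array([.584,.190,.031]),D)],step=45)
```

```text
at [0.6086 0.0941 0.2434] t 8.0 F [ 0.7 -0.  -0.6] open 0.0899
[[[23, 22, 11], [3.0, -0.1, -0.1]], [[23, 23, 10], [3.0, -0.1, -0.1]], [[23, 23, 8], [3.0, -0.1, -0.1]], [[23, 24, 7], [3.0, -0.1, -0.1]], [[40, 0, 0], [0.0, 0.0, 0.0]]]
[[[40, 0, 0], [0.0, 0.0, 0.0]], [[40, 0, 0], [0.0, 0.0, 0.0]]]
```

Request:
{"op": "servo_tool", "data": {
  "steps": [
    [[23,22,11],[3,0,0]],
    [[23,23,10],[3,0,0]],
    [[23,23,8],[3,0,0]],
    [[18,22,7],[3,0,0]],
    [[0,0,0],[0,0,0]]
  ]
}}

```text
time_s: 8.62
tool_pos: [0.5784, 0.1939, 0.1502]
tool_rot: [[-0.015, -0.471, 0.882], [0.001, 0.882, 0.471], [-1.0, 0.008, -0.013]]
ft_force: [0.5, -0.1, 0.2]
opening: 0.0898
```

Run:
```python
from h import *
D=down(28)
rows([(np.array([.584,.190,.12]),D),(np.array([.584,.190,.031]),D)],step=33)
```

```text
at [0.5784 0.1939 0.1502] t 8.62 F [ 0.5 -0.1  0.2] open 0.0898
[[[30, -6, 3], [0.1, -0.8, -0.5]], [[30, 0, 0], [0.0, 0.0, 0.0]], [[30, 0, 0], [0.0, 0.0, 0.0]], [[30, 0, 0], [0.0, 0.0, 0.0]]]
```

Request:
{"op": "servo_tool", "data": {
  "steps": [
    [[20,-6,3],[0,-0.8,-0.5]],
    [[30,0,0],[0,0,0]],
    [[30,0,0],[0,0,0]],
    [[28,0,0],[0,0,0]],
    [[0,0,0],[0,0,0]]
  ]
}}

```text
time_s: 9.25
tool_pos: [0.5898, 0.1844, 0.045]
tool_rot: [[0.012, -0.473, 0.881], [-0.002, 0.881, 0.473], [-1.0, -0.008, 0.009]]
ft_force: [0.1, -0.1, 0.4]
opening: 0.09
```

Request:
{"op": "servo_tool", "data": {
  "steps": [
    [[0,0,0],[0,0,0]],
    [[0,0,0],[0,0,0]],
    [[0,0,0],[0,0,0]],
    [[0,0,0],[0,0,0]]
  ],
  "gripper": 50,
  "newtons": 20
}}

```text
time_s: 9.75
tool_pos: [0.5939, 0.1837, 0.0505]
tool_rot: [[0.02, -0.473, 0.881], [-0.002, 0.881, 0.473], [-1.0, -0.011, 0.017]]
ft_force: [-0.4, -0.5, -2.1]
opening: 0.0589
```

I'm gripping too high (z .05) and about 10 mm off. Regripping.

Request:
{"op": "servo_tool", "data": {
  "steps": [
    [[0,0,0],[0,0,0]],
    [[0,0,0],[0,0,0]],
    [[0,5,0],[0,0.5,0.5]],
    [[0,0,0],[0,0,0]]
  ],
  "gripper": 84
}}

```text
time_s: 10.25
tool_pos: [0.592, 0.1889, 0.0512]
tool_rot: [[0.01, -0.474, 0.881], [0.003, 0.881, 0.474], [-1.0, -0.002, 0.01]]
ft_force: [0.1, 0.1, -0.2]
opening: 0.0836
```

```bash
python3 cans.py
python3 - <<'E'
from h import *
D=down(28)
rows([(np.array([.584,.190,.031]),D)],step=10)
E
```

```text
[0.592 0.189 0.051]
at [0.592  0.1888 0.0512] t 10.3 F [-0.1  0.2  0.8] open 0.0838
[[[7, 2, -2], [0.1, 0.2, 0.0]], [[7, 2, -2], [0.1, 0.2, 0.0]], [[7, 2, -2], [0.1, 0.2, 0.0]]]
```

Request:
{"op": "servo_tool", "data": {
  "steps": [
    [[8,3,0],[0,0.3,0]],
    [[8,2,0],[0,0,0]],
    [[8,0,0],[0,0,0]],
    [[0,0,0],[0,0,0]]
  ]
}}

```text
time_s: 10.8
tool_pos: [0.5888, 0.1935, 0.0244]
tool_rot: [[0.003, -0.474, 0.881], [-0.0, 0.881, 0.474], [-1.0, -0.002, 0.002]]
ft_force: [-0.5, -0.0, 0.1]
opening: 0.084
```

Request:
{"op": "servo_tool", "data": {
  "steps": [
    [[2,0,0],[0,0,0]],
    [[0,0,0],[0,0,0]],
    [[0,0,0],[0,0,0]],
    [[0,0,0],[0,0,0]]
  ],
  "gripper": 50
}}

```text
time_s: 11.3
tool_pos: [0.589, 0.1933, 0.0225]
tool_rot: [[0.003, -0.473, 0.881], [-0.0, 0.881, 0.473], [-1.0, -0.002, 0.003]]
ft_force: [0.8, -0.4, -1.2]
opening: 0.0596
```

Run:
```python
from h import *
p=cad(-.005,-.12,.17); print(p)
s=arm.sense(); q=np.array(s['tool_pos'])
rows([(np.array([q[0],q[1],.15]),np.array(s['tool_rot'])),(p,down(80.1))],step=50)
```

```text
[ 0.51294296 -0.27485347  0.17      ]
at [0.589  0.1933 0.0225] t 11.3 F [ 0.8 -0.4 -1.2] open 0.0596
[[[-42, 0, 0], [0.0, 0.0, 0.0]], [[-42, 0, 0], [0.0, 0.0, 0.0]], [[-42, 0, 0], [0.0, 0.0, 0.0]], [[-2, -38, -29], [-5.2, 0.0, 0.0]], [[-2, -35, -32], [-5.2, 0.0, 0.0]]]
[[[-2, -32, -35], [-5.2, 0.0, 0.0]], [[-2, -29, -38], [-5.2, 0.0, 0.0]], [[-2, -25, -40], [-5.2, 0.0, 0.0]], [[-2, -21, -42], [-5.2, 0.0, 0.0]], [[-2, -17, -44], [-5.2, 0.0, 0.0]]]
[[[-2, -13, -46], [-5.2, 0.0, 0.0]], [[-2, -9, -47], [-5.2, 0.0, 0.0]], [[-2, -5, -47], [-5.2, 0.0, 0.0]]]
```

Request:
{"op": "servo_tool", "data": {
  "steps": [
    [[-42,0,0],[0,0,0]],
    [[-42,0,0],[0,0,0]],
    [[-42,0,0],[0,0,0]],
    [[-2,-38,-29],[-5.2,0,0]],
    [[-2,-35,-32],[-5.2,0,0]]
  ]
}}

```text
time_s: 11.92
tool_pos: [0.5712, 0.0997, 0.153]
tool_rot: [[-0.003, -0.634, 0.774], [-0.002, 0.774, 0.634], [-1.0, 0.001, -0.003]]
ft_force: [0.3, -0.1, -3.3]
opening: 0.0595
```

Request:
{"op": "servo_tool", "data": {
  "steps": [
    [[-2,-32,-35],[-5.2,0,0]],
    [[-2,-29,-38],[-5.2,0,0]],
    [[-2,-25,-40],[-5.2,0,0]],
    [[-2,-21,-42],[-5.2,0,0]],
    [[-2,-17,-44],[-5.2,0,0]]
  ]
}}

```text
time_s: 12.55
tool_pos: [0.5346, -0.1408, 0.1621]
tool_rot: [[-0.005, -0.916, 0.402], [-0.001, 0.402, 0.916], [-1.0, 0.004, -0.003]]
ft_force: [0.3, 0.9, -2.8]
opening: 0.0597
```

Run:
```python
from h import *
rows([(cad(-.005,-.12,.15),down(80.1))],step=50)
```

```text
at [ 0.5346 -0.1408  0.1621] t 12.55 F [ 0.3  0.9 -2.8] open 0.0597
[[[4, -11, -44], [-4.6, -0.0, -0.1]], [[4, -8, -45], [-4.6, -0.0, -0.1]], [[4, -4, -45], [-4.6, -0.0, -0.1]]]
```

Request:
{"op": "servo_tool", "data": {
  "steps": [
    [[0,-11,-44],[-4.6,0,0]],
    [[0,-8,-42],[-4.6,0,0]],
    [[0,-4,-32],[-4,0,0]],
    [[0,0,0],[0,0,0]],
    [[0,0,0],[0,0,0]]
  ]
}}

```text
time_s: 13.18
tool_pos: [0.513, -0.2657, 0.1598]
tool_rot: [[-0.008, -0.984, 0.181], [0.002, 0.181, 0.984], [-1.0, 0.008, 0.0]]
ft_force: [0.4, -0.4, -2.8]
opening: 0.0597
```

Run:
```python
from h import *
s=arm.sense(); print(np.round(s['tool_rot'],3).tolist())
rows([(cad(-.005,-.12,.10),down(80.1)),(cad(-.005,-.12,.032),down(80.1))],step=30)
```

```text
[[-0.008, -0.984, 0.181], [0.002, 0.181, 0.984], [-1.0, 0.008, 0.0]]
at [ 0.513  -0.2657  0.1598] t 13.18 F [ 0.4 -0.4 -2.8] open 0.0597
[[[20, -1, -3], [-0.2, 0.0, -0.1]], [[20, -1, -3], [-0.2, 0.0, -0.1]], [[20, -1, -3], [-0.2, 0.0, -0.1]], [[23, 0, 0], [0.0, 0.0, 0.0]], [[23, 0, 0], [0.0, 0.0, 0.0]]]
[[[23, 0, 0], [0.0, 0.0, 0.0]]]
```

Request:
{"op": "servo_tool", "data": {
  "steps": [
    [[20,-1,-2],[0,0,0]],
    [[25,-1,-2],[0,0,0]],
    [[25,-1,-2],[0,0,0]],
    [[20,0,0],[0,0,0]],
    [[0,0,0],[0,0,0]]
  ]
}}

```text
time_s: 13.8
tool_pos: [0.5155, -0.265, 0.0674]
tool_rot: [[-0.008, -0.985, 0.175], [0.004, 0.175, 0.985], [-1.0, 0.008, 0.003]]
ft_force: [-0.1, 0.0, -3.3]
opening: 0.0601
```

Run:
```python
from h import *
s=arm.sense(); print(np.round(s['tool_rot'],3).tolist())
rows([(cad(-.005,-.12,.029),down(80.1))],step=15)
```

```text
[[-0.008, -0.985, 0.175], [0.004, 0.175, 0.985], [-1.0, 0.008, 0.003]]
at [ 0.5155 -0.265   0.0674] t 13.8 F [-0.1  0.  -3.3] open 0.0601
[[[13, 0, -3], [-0.1, 0.1, -0.2]], [[13, 0, -3], [-0.1, 0.1, -0.2]], [[13, 0, -3], [-0.1, 0.1, -0.2]]]
```

Request:
{"op": "servo_tool", "data": {
  "steps": [
    [[14,1,-2],[0,0,-0.3]],
    [[12,0,-2],[0,0,-0.2]],
    [[8,0,0],[0,0,0]],
    [[3,0,0],[0,0,0]],
    [[0,0,0],[0,0,0]]
  ]
}}

```text
time_s: 14.42
tool_pos: [0.5155, -0.2689, 0.0303]
tool_rot: [[0.005, -0.985, 0.174], [0.0, 0.174, 0.985], [-1.0, -0.005, 0.001]]
ft_force: [0.4, 0.0, -2.9]
opening: 0.0596
```

Request:
{"op": "servo_tool", "data": {
  "steps": [
    [[3,0,0],[0,0,0]],
    [[1,0,0],[0,0,0]],
    [[0,0,0],[0,0,0]]
  ]
}}

```text
time_s: 14.8
tool_pos: [0.5164, -0.2695, 0.0277]
tool_rot: [[0.006, -0.985, 0.174], [-0.001, 0.174, 0.985], [-1.0, -0.006, 0.0]]
ft_force: [-0.5, -0.0, -2.2]
opening: 0.0595
```

Request:
{"op": "servo_tool", "data": {
  "steps": [
    [[0,0,0],[0,0,0]],
    [[0,0,0],[0,0,0]],
    [[-15,0,0],[0,0,0]],
    [[-30,0,0],[0,0,0]],
    [[-40,0,0],[0,0,0]]
  ],
  "gripper": 80
}}

```text
time_s: 15.42
tool_pos: [0.5149, -0.2688, 0.1144]
tool_rot: [[0.004, -0.985, 0.174], [0.001, 0.174, 0.985], [-1.0, -0.004, 0.001]]
ft_force: [-0.6, 0.0, 0.7]
opening: 0.0801
```

Run:
```python
from h import *
p=np.array([.443,.193,.15]); s=arm.sense(); q=np.array(s['tool_pos'])
rows([(np.array([q[0],q[1],.16]),down(80.1)),(p,down(7))],step=50)
```

```text
at [ 0.5149 -0.2688  0.1144] t 15.43 F [-0.6  0.   0.7] open 0.0801
[[[-46, 0, 0], [-0.1, 0.1, 0.2]], [[1, 15, 44], [7.3, 0.0, 0.0]], [[1, 21, 42], [7.3, 0.0, 0.0]], [[1, 26, 39], [7.3, 0.0, 0.0]], [[1, 30, 35], [7.3, 0.0, 0.0]]]
[[[1, 35, 31], [7.3, 0.0, 0.0]], [[1, 38, 27], [7.3, 0.0, 0.0]], [[1, 41, 22], [7.3, 0.0, 0.0]], [[1, 44, 16], [7.3, 0.0, 0.0]], [[1, 46, 10], [7.3, 0.0, 0.0]]]
[[[1, 47, 4], [7.3, 0.0, 0.0]]]
```

Can A is down. Moving on to can C, and checking the image on the way.

Request:
{"op": "servo_tool", "data": {
  "steps": [
    [[-46,0,0],[0,0,0]],
    [[0,15,44],[7.3,0,0]],
    [[0,21,42],[7.3,0,0]],
    [[0,26,39],[7.3,0,0]],
    [[0,30,35],[7.3,0,0]]
  ],
  "gripper": 90
}}

```text
time_s: 16.05
tool_pos: [0.4926, -0.0863, 0.1737]
tool_rot: [[0.024, -0.76, 0.65], [-0.011, 0.65, 0.76], [-1.0, -0.026, 0.008]]
ft_force: [1.0, 0.5, 0.6]
opening: 0.0899
```

Request:
{"op": "servo_tool", "data": {
  "steps": [
    [[0,35,31],[7.3,0,0]],
    [[0,38,27],[7.3,0,0]],
    [[0,41,22],[7.3,0,0]],
    [[0,35,14],[7.3,0,0]],
    [[0,0,0],[0,0,0]]
  ]
}}

```text
time_s: 16.68
tool_pos: [0.4734, 0.0981, 0.1789]
tool_rot: [[0.037, -0.334, 0.942], [-0.011, 0.942, 0.334], [-0.999, -0.023, 0.032]]
ft_force: [-0.1, -0.4, 0.4]
opening: 0.09
```

```bash
python3 cans.py
python3 - <<'E'
from h import *
c=load('top'); cv2.imwrite('pics/top3.png',c['color'])
c=shot('side'); cv2.imwrite('pics/side3.png',cv2.resize(c['color'][150:350,180:420],None,fx=3,fy=3))
rows([(np.array([.443,.193,.13]),down(7)),(np.array([.443,.193,.03]),down(7))],step=30)
E
```

```text
px [412. 244.] 401 sat 25.0 [ 0.5131 -0.2699  0.0817] ridge -15.0
px [197. 267.] 391 sat 23.0 [0.4591 0.3135 0.0767] ridge 13.0
px [242. 276.] 239 sat 23.0 [0.4337 0.1903 0.0769] ridge -48.0
[0.474 0.097 0.179]
at [0.4739 0.096  0.1787] t 16.77 F [-0.4 -0.1  0.2] open 0.0902
[[[12, 26, 0], [3.1, 0.5, 0.3]], [[12, 26, -1], [3.1, 0.5, 0.3]], [[12, 26, -2], [3.1, 0.5, 0.3]], [[12, 25, -3], [3.1, 0.5, 0.3]], [[25, 0, 0], [0.0, 0.0, 0.0]]]
[[[25, 0, 0], [0.0, 0.0, 0.0]], [[25, 0, 0], [0.0, 0.0, 0.0]], [[25, 0, 0], [0.0, 0.0, 0.0]]]
```

View pics/side3.png

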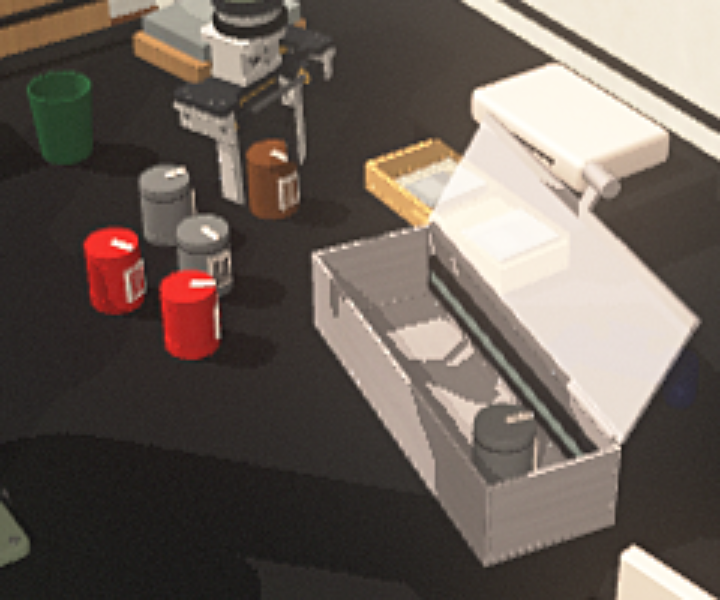

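Can A stands upright at the near right of the caddy with its ridge pointing to the reader (crop (505,430)). The flap is open, and C and B haven't moved. Going to C.

Request:
{"op": "servo_tool", "data": {
  "steps": [
    [[8,26,0],[3.1,0.5,0.3]],
    [[14,26,-1],[3.1,0.5,0.3]],
    [[14,26,-2],[3.1,0.5,0.3]],
    [[12,22,-3],[3.1,0.5,0.3]],
    [[0,0,0],[0,0,0]]
  ]
}}

```text
time_s: 17.4
tool_pos: [0.4474, 0.1859, 0.1305]
tool_rot: [[0.003, -0.109, 0.994], [-0.002, 0.994, 0.109], [-1.0, -0.002, 0.003]]
ft_force: [-0.3, -0.6, 0.4]
opening: 0.0898
```

Run:
```python
from h import *
rows([(np.array([.443,.193,.11]),down(7)),(np.array([.443,.193,.026]),down(7))],step=30)
```

```text
at [0.4474 0.1859 0.1305] t 17.4 F [-0.3 -0.6  0.4] open 0.0898
[[[21, 8, -4], [-0.7, 0.2, 0.1]], [[28, 0, 0], [0.0, 0.0, 0.0]], [[28, 0, 0], [0.0, 0.0, 0.0]], [[28, 0, 0], [0.0, 0.0, 0.0]]]
```

Request:
{"op": "servo_tool", "data": {
  "steps": [
    [[10,8,-4],[-0.7,0,0]],
    [[28,0,0],[0,0,0]],
    [[28,0,0],[0,0,0]],
    [[20,0,0],[0,0,0]],
    [[0,0,0],[0,0,0]]
  ]
}}

```text
time_s: 18.02
tool_pos: [0.4464, 0.1894, 0.0441]
tool_rot: [[0.01, -0.121, 0.993], [-0.002, 0.993, 0.121], [-1.0, -0.003, 0.009]]
ft_force: [0.2, -0.3, -0.6]
opening: 0.0898
```

Run:
```python
from h import *
rows([(np.array([.443,.193,.026]),down(7))],step=15)
```

```text
at [0.4464 0.1894 0.0441] t 18.02 F [ 0.2 -0.3 -0.6] open 0.0898
[[[9, 2, -2], [-0.0, 0.3, 0.1]], [[9, 2, -2], [-0.0, 0.3, 0.1]]]
```

Request:
{"op": "servo_tool", "data": {
  "steps": [
    [[9,2,-2],[0,0.3,0]],
    [[9,2,-2],[0,0.3,0]],
    [[4,0,0],[0,0,0]],
    [[0,0,0],[0,0,0]]
  ]
}}

```text
time_s: 18.52
tool_pos: [0.4441, 0.193, 0.023]
tool_rot: [[0.003, -0.121, 0.993], [-0.003, 0.993, 0.121], [-1.0, -0.003, 0.003]]
ft_force: [-0.1, -0.8, -0.1]
opening: 0.0897
```

Request:
{"op": "servo_tool", "data": {
  "steps": [
    [[0,0,0],[0,0,0]],
    [[0,0,0],[0,0,0]],
    [[0,0,0],[0,0,0]],
    [[0,0,0],[0,0,0]],
    [[0,0,0],[0,0,0]]
  ],
  "gripper": 50
}}

```text
time_s: 19.15
tool_pos: [0.4451, 0.1933, 0.0239]
tool_rot: [[0.005, -0.122, 0.993], [-0.002, 0.993, 0.122], [-1.0, -0.003, 0.005]]
ft_force: [0.2, -0.4, -0.9]
opening: 0.0603
```

Run:
```python
from h import *
p=cad(-.005,.0,.16); print(p)
s=arm.sense(); q=np.array(s['tool_pos'])
rows([(np.array([q[0],q[1],.15]),np.array(s['tool_rot'])),(p,down(80.1))],step=50)
```

```text
[ 0.53357445 -0.15664035  0.16      ]
at [0.4451 0.1933 0.0239] t 19.15 F [ 0.2 -0.4 -0.9] open 0.0603
[[[-42, 0, 0], [0.0, 0.0, 0.0]], [[-42, 0, 0], [0.0, 0.0, 0.0]], [[-42, 0, 0], [0.0, 0.0, 0.0]], [[-1, -45, 6], [-9.1, 0.0, 0.0]], [[-1, -45, -2], [-9.1, 0.0, 0.0]]]
[[[-1, -44, -9], [-9.1, 0.0, 0.0]], [[-1, -42, -16], [-9.1, 0.0, 0.0]], [[-1, -39, -22], [-9.1, 0.0, 0.0]], [[-1, -35, -28], [-9.1, 0.0, 0.0]], [[-1, -30, -33], [-9.1, 0.0, 0.0]]]
[[[-1, -25, -38], [-9.1, 0.0, 0.0]]]
```

Request:
{"op": "servo_tool", "data": {
  "steps": [
    [[-42,0,0],[0,0,0]],
    [[-45,0,0],[0,0,0]],
    [[-45,0,0],[0,0,0]],
    [[-2,-45,6],[-9.1,0,0]],
    [[-2,-45,-2],[-9.1,0,0]]
  ]
}}

```text
time_s: 19.77
tool_pos: [0.4636, 0.1057, 0.1618]
tool_rot: [[-0.002, -0.44, 0.898], [-0.004, 0.898, 0.44], [-1.0, -0.003, -0.003]]
ft_force: [1.0, -0.7, -2.0]
opening: 0.0598
```

Request:
{"op": "servo_tool", "data": {
  "steps": [
    [[-2,-44,-9],[-9.1,0,0]],
    [[-1,-42,-16],[-9.1,0,0]],
    [[-1,-39,-22],[-9.1,0,0]],
    [[-1,-30,-25],[-9.1,0,0]],
    [[0,0,0],[-5,0,0]]
  ]
}}

```text
time_s: 20.4
tool_pos: [0.5074, -0.0698, 0.1661]
tool_rot: [[-0.004, -0.932, 0.362], [-0.003, 0.362, 0.932], [-1.0, 0.003, -0.005]]
ft_force: [-1.0, 1.2, -1.5]
opening: 0.0598
```

Run:
```python
from h import *
rows([(cad(-.005,0,.15),down(80.1)),(cad(-.005,0,.03),down(80.1))],step=30)
```

```text
at [ 0.5074 -0.0698  0.1661] t 20.4 F [-1.   1.2 -1.5] open 0.0598
[[[4, -14, -18], [-2.8, -0.1, -0.0]], [[4, -13, -19], [-2.8, -0.1, -0.0]], [[4, -12, -19], [-2.8, -0.1, -0.0]], [[4, -11, -20], [-2.8, -0.1, -0.0]], [[30, 0, 0], [0.0, 0.0, 0.0]]]
[[[30, 0, 0], [0.0, 0.0, 0.0]], [[30, 0, 0], [0.0, 0.0, 0.0]], [[30, 0, 0], [0.0, 0.0, 0.0]]]
```

Request:
{"op": "servo_tool", "data": {
  "steps": [
    [[0,-14,-18],[-2.8,0,0]],
    [[2,-13,-19],[-2.8,0,0]],
    [[2,-12,-19],[-2.8,0,0]],
    [[2,-9,-17],[-2.5,0,0]],
    [[0,0,0],[0,0,0]]
  ]
}}

```text
time_s: 21.02
tool_pos: [0.5291, -0.1557, 0.1563]
tool_rot: [[-0.012, -0.985, 0.175], [0.001, 0.175, 0.985], [-1.0, 0.012, -0.002]]
ft_force: [0.4, 0.4, -0.9]
opening: 0.0597
```

Run:
```python
from h import *
rows([(cad(-.005,0,.05),down(80.1))],step=27)
```

```text
at [ 0.5291 -0.1557  0.1563] t 21.02 F [ 0.4  0.4 -0.9] open 0.0597
[[[27, -1, 0], [-0.0, -0.0, -0.2]], [[27, -1, 0], [-0.0, -0.0, -0.2]], [[27, -1, 0], [-0.0, -0.0, -0.2]], [[27, -1, 0], [-0.0, -0.0, -0.2]]]
```

Request:
{"op": "servo_tool", "data": {
  "steps": [
    [[20,-1,0],[0,0,-0.2]],
    [[27,-1,0],[0,0,-0.2]],
    [[27,-1,0],[0,0,-0.2]],
    [[24,-1,0],[0,0,0]],
    [[4,0,0],[0,0,0]]
  ]
}}

```text
time_s: 21.65
tool_pos: [0.5306, -0.1514, 0.0514]
tool_rot: [[-0.004, -0.984, 0.177], [0.002, 0.177, 0.984], [-1.0, 0.004, 0.002]]
ft_force: [-0.1, 0.4, -1.2]
opening: 0.0597
```

Run:
```python
from h import *
rows([(cad(-.005,0,.03),down(80.1))],step=10)
```

```text
at [ 0.5306 -0.1514  0.0514] t 21.65 F [-0.1  0.4 -1.2] open 0.0597
[[[7, -1, -2], [-0.1, 0.0, -0.1]], [[7, -1, -2], [-0.1, 0.0, -0.1]], [[7, -1, -2], [-0.1, 0.0, -0.1]]]
```

Request:
{"op": "servo_tool", "data": {
  "steps": [
    [[7,-1,-2],[0,0,0]],
    [[7,-1,-2],[0,0,0]],
    [[5,-1,0],[0,0,0]],
    [[2,0,0],[0,0,0]],
    [[0,0,0],[0,0,0]]
  ]
}}

```text
time_s: 22.28
tool_pos: [0.5349, -0.1563, 0.0318]
tool_rot: [[0.0, -0.984, 0.177], [0.001, 0.177, 0.984], [-1.0, -0.0, 0.001]]
ft_force: [0.1, 0.4, -1.5]
opening: 0.0596
```

Request:
{"op": "servo_tool", "data": {
  "steps": [
    [[3,0,0],[0,0,0]],
    [[1,0,0],[0,0,0]],
    [[0,0,0],[0,0,0]]
  ]
}}

```text
time_s: 22.65
tool_pos: [0.5354, -0.1566, 0.0289]
tool_rot: [[0.002, -0.984, 0.177], [0.0, 0.177, 0.984], [-1.0, -0.002, 0.0]]
ft_force: [0.4, -0.1, -1.0]
opening: 0.0599
```

Request:
{"op": "servo_tool", "data": {
  "steps": [
    [[0,0,0],[0,0,0]],
    [[0,0,0],[0,0,0]],
    [[-15,0,0],[0,0,0]],
    [[-30,0,0],[0,0,0]],
    [[-45,0,0],[0,0,0]]
  ],
  "gripper": 78
}}

```text
time_s: 23.28
tool_pos: [0.5331, -0.1556, 0.1192]
tool_rot: [[-0.004, -0.984, 0.177], [0.003, 0.177, 0.984], [-1.0, 0.005, 0.002]]
ft_force: [1.0, 0.5, -1.5]
opening: 0.0776
```

Run:
```python
from h import *
p=np.array([.459,.313,.15]); s=arm.sense(); q=np.array(s['tool_pos'])
rows([(np.array([q[0],q[1],.16]),down(80.1)),(p,down(95))],step=52)
```

```text
at [ 0.5331 -0.1556  0.1192] t 23.27 F [ 1.   0.5 -1.5] open 0.0776
[[[-41, 0, 0], [-0.3, 0.1, -0.3]], [[1, 15, 45], [-1.5, 0.0, 0.0]], [[1, 14, 45], [-1.5, 0.0, 0.0]], [[1, 13, 46], [-1.5, 0.0, 0.0]], [[1, 12, 46], [-1.5, 0.0, 0.0]]]
[[[1, 11, 46], [-1.5, 0.0, 0.0]], [[1, 9, 46], [-1.5, 0.0, 0.0]], [[1, 8, 47], [-1.5, 0.0, 0.0]], [[1, 7, 47], [-1.5, 0.0, 0.0]], [[1, 6, 47], [-1.5, 0.0, 0.0]]]
[[[1, 5, 47], [-1.5, 0.0, 0.0]]]
```

Request:
{"op": "servo_tool", "data": {
  "steps": [
    [[-41,0,0],[0,0,0]],
    [[0,15,45],[-1.5,0,0]],
    [[0,14,45],[-1.5,0,0]],
    [[0,13,46],[-1.5,0,0]],
    [[0,12,46],[-1.5,0,0]]
  ],
  "gripper": 90
}}

```text
time_s: 23.9
tool_pos: [0.5115, 0.0316, 0.1742]
tool_rot: [[0.018, -0.997, 0.078], [-0.004, 0.077, 0.997], [-1.0, -0.018, -0.003]]
ft_force: [-0.3, 0.7, 0.6]
opening: 0.0899
```

Request:
{"op": "servo_tool", "data": {
  "steps": [
    [[0,11,46],[-1.5,0,0]],
    [[0,9,46],[-1.5,0,0]],
    [[0,8,47],[-1.5,0,0]],
    [[0,5,20],[-1.5,0,0]],
    [[0,0,0],[0,0,0]]
  ]
}}

```text
time_s: 24.52
tool_pos: [0.4854, 0.2003, 0.1803]
tool_rot: [[0.029, -0.999, -0.035], [-0.002, -0.036, 0.999], [-1.0, -0.028, -0.003]]
ft_force: [-0.4, 0.7, 1.0]
opening: 0.0903
```

```bash
python3 cans.py
python3 - <<'E'
from h import *
rows([(np.array([.459,.313,.13]),down(95))],step=30)
E
```

```text
px [370. 239.] 390 sat 25.0 [ 0.5293 -0.1573  0.0821] ridge -6.0
px [412. 244.] 394 sat 25.0 [ 0.5128 -0.2697  0.0817] ridge -15.0
px [197. 271.] 231 sat 23.0 [0.4484 0.3115 0.076 ] ridge 59.1
[0.486 0.2   0.18 ]
at [0.4858 0.1996 0.1803] t 24.57 F [-0.2  0.2  0.2] open 0.0902
[[[10, 5, 23], [-0.6, -0.0, 0.3]], [[10, 5, 23], [-0.6, -0.0, 0.3]], [[10, 4, 23], [-0.6, -0.0, 0.3]], [[10, 4, 23], [-0.6, -0.0, 0.3]], [[10, 4, 23], [-0.6, -0.0, 0.3]]]
```

Request:
{"op": "servo_tool", "data": {
  "steps": [
    [[5,5,23],[-0.6,0,0.5]],
    [[10,5,23],[-0.6,0,0.5]],
    [[10,4,23],[-0.6,0,0.5]],
    [[10,4,18],[-0.3,0,0]],
    [[5,2,8],[0,0,0]]
  ]
}}

```text
time_s: 25.2
tool_pos: [0.4656, 0.2899, 0.1415]
tool_rot: [[0.008, -0.998, -0.061], [-0.005, -0.061, 0.998], [-1.0, -0.008, -0.005]]
ft_force: [-0.1, -0.2, -0.1]
opening: 0.0903
```

Run:
```python
from h import *
rows([(np.array([.459,.313,.11]),down(95)),(np.array([.459,.313,.026]),down(95))],step=30)
```

```text
at [0.4656 0.2899 0.1415] t 25.2 F [-0.1 -0.2 -0.1] open 0.0903
[[[16, 3, 12], [-0.8, -0.2, 0.2]], [[16, 3, 12], [-0.8, -0.2, 0.2]], [[28, 0, 0], [0.0, 0.0, 0.0]], [[28, 0, 0], [0.0, 0.0, 0.0]], [[28, 0, 0], [0.0, 0.0, 0.0]]]
```

Request:
{"op": "servo_tool", "data": {
  "steps": [
    [[5,3,13],[-0.8,0,0]],
    [[10,3,10],[-0.8,0,0]],
    [[0,0,0],[0,0,0]],
    [[25,0,0],[0,0,0]],
    [[25,0,0],[0,0,0]]
  ]
}}

```text
time_s: 25.82
tool_pos: [0.4609, 0.3137, 0.0769]
tool_rot: [[0.014, -0.996, -0.09], [-0.003, -0.09, 0.996], [-1.0, -0.014, -0.004]]
ft_force: [-0.2, 0.1, 0.5]
opening: 0.0902
```

Run:
```python
from h import *
rows([(np.array([.459,.313,.026]),down(95))],step=15)
```

```text
at [0.4609 0.3137 0.0769] t 25.82 F [-0.2  0.1  0.5] open 0.0902
[[[13, 1, 0], [0.0, -0.1, 0.2]], [[13, 1, 0], [0.0, -0.1, 0.2]], [[13, 1, 0], [0.0, -0.1, 0.2]], [[13, 1, 0], [0.0, -0.1, 0.2]]]
```

Request:
{"op": "servo_tool", "data": {
  "steps": [
    [[13,1,0],[0,0,0.4]],
    [[13,1,0],[0,0,0.3]],
    [[13,0,0],[0,0,0]],
    [[6,0,0],[0,0,0]],
    [[0,0,0],[0,0,0]]
  ]
}}

```text
time_s: 26.45
tool_pos: [0.4593, 0.3126, 0.0292]
tool_rot: [[0.001, -0.996, -0.09], [-0.005, -0.09, 0.996], [-1.0, -0.0, -0.005]]
ft_force: [-0.4, -1.0, 0.3]
opening: 0.0901
```

Request:
{"op": "servo_tool", "data": {
  "steps": [
    [[0,0,0],[0,0,0]],
    [[0,0,0],[0,0,0]],
    [[0,0,0],[0,0,0]],
    [[0,0,0],[0,0,0]],
    [[0,0,0],[0,0,0]]
  ],
  "gripper": 50
}}

```text
time_s: 27.08
tool_pos: [0.4605, 0.3136, 0.0307]
tool_rot: [[0.004, -0.996, -0.09], [-0.003, -0.09, 0.996], [-1.0, -0.003, -0.003]]
ft_force: [0.4, -0.1, -1.3]
opening: 0.06
```

Run:
```python
from h import *
p=cad(-.005,.12,.16); print(p)
s=arm.sense(); q=np.array(s['tool_pos'])
rows([(np.array([q[0],q[1],.15]),np.array(s['tool_rot'])),(p,down(80.1))],step=48)
```

```text
[ 0.55420595 -0.03842724  0.16      ]
at [0.4605 0.3136 0.0307] t 27.07 F [ 0.4 -0.1 -1.3] open 0.06
[[[-40, 0, 0], [0.0, 0.0, 0.0]], [[-40, 0, 0], [0.0, 0.0, 0.0]], [[-40, 0, 0], [0.0, 0.0, 0.0]], [[-1, -8, -45], [1.9, -0.0, 0.0]], [[-1, -9, -45], [1.9, -0.0, 0.0]]]
[[[-1, -11, -44], [1.9, -0.0, 0.0]], [[-1, -12, -44], [1.9, -0.0, 0.0]], [[-1, -14, -43], [1.9, -0.0, 0.0]], [[-1, -15, -43], [1.9, -0.0, 0.0]], [[-1, -16, -43], [1.9, -0.0, 0.0]]]
[[[-1, -18, -42], [1.9, -0.0, 0.0]]]
```

Request:
{"op": "servo_tool", "data": {
  "steps": [
    [[-40,0,0],[0,0,0]],
    [[-45,0,0],[0,0,0]],
    [[-45,0,0],[0,0,0]],
    [[-3,-8,-45],[1.9,0,0]],
    [[-3,-9,-45],[1.9,0,0]]
  ]
}}

```text
time_s: 27.7
tool_pos: [0.4802, 0.2241, 0.1674]
tool_rot: [[-0.004, -1.0, -0.028], [-0.008, -0.028, 1.0], [-1.0, 0.005, -0.008]]
ft_force: [0.2, 0.8, -2.7]
opening: 0.0597
```

Request:
{"op": "servo_tool", "data": {
  "steps": [
    [[-1,-11,-44],[1.9,0,0]],
    [[-1,-12,-44],[1.9,0,0]],
    [[-1,-14,-43],[1.9,0,0]],
    [[-1,-15,-43],[1.9,0,0]],
    [[0,-8,-15],[1.9,0,0]]
  ]
}}

```text
time_s: 28.32
tool_pos: [0.533, 0.025, 0.1709]
tool_rot: [[-0.009, -0.989, 0.145], [-0.009, 0.145, 0.989], [-1.0, 0.007, -0.011]]
ft_force: [-0.2, 0.4, -3.1]
opening: 0.06
```

Run:
```python
from h import *
rows([(cad(-.005,.12,.165),down(80.1))],step=27)
```

```text
at [0.533  0.025  0.1709] t 28.32 F [-0.2  0.4 -3.1] open 0.06
[[[2, -10, -20], [0.5, -0.2, -0.1]], [[2, -10, -20], [0.5, -0.2, -0.1]], [[2, -10, -20], [0.5, -0.2, -0.1]]]
```

Request:
{"op": "servo_tool", "data": {
  "steps": [
    [[0,-10,-17],[0.5,-0.3,0]],
    [[2,-9,-17],[0.5,-0.2,0]],
    [[2,-5,-10],[0,0,0]],
    [[0,0,0],[0,0,0]],
    [[0,0,0],[0,0,0]]
  ]
}}

```text
time_s: 28.95
tool_pos: [0.5487, -0.0222, 0.1643]
tool_rot: [[-0.013, -0.986, 0.164], [0.003, 0.164, 0.986], [-1.0, 0.013, 0.001]]
ft_force: [-0.2, 0.5, -3.0]
opening: 0.0599
```

Run:
```python
from h import *
rows([(cad(-.005,.12,.055),down(80.1))],step=28)
```

```text
at [ 0.5487 -0.0222  0.1643] t 28.95 F [-0.2  0.5 -3. ] open 0.0599
[[[27, -2, -4], [0.1, 0.0, -0.2]], [[27, -2, -4], [0.1, 0.0, -0.2]], [[27, -2, -4], [0.1, 0.0, -0.2]], [[27, -2, -4], [0.1, 0.0, -0.2]]]
```

Request:
{"op": "servo_tool", "data": {
  "steps": [
    [[15,-3,-7],[0,0,-0.3]],
    [[27,-2,-5],[0,0,-0.2]],
    [[27,-2,-4],[0,0,-0.2]],
    [[25,0,-2],[0,0,0]],
    [[5,0,0],[0,0,0]]
  ]
}}

```text
time_s: 29.58
tool_pos: [0.5513, -0.04, 0.0601]
tool_rot: [[-0.0, -0.987, 0.16], [0.001, 0.16, 0.987], [-1.0, 0.001, 0.001]]
ft_force: [-0.2, -0.3, -2.7]
opening: 0.06
```

Run:
```python
from h import *
rows([(cad(-.005,.12,.037),down(80.1))],step=10)
```

```text
at [ 0.5513 -0.04    0.0601] t 29.57 F [-0.2 -0.3 -2.7] open 0.06
[[[8, -1, 1], [0.2, 0.0, -0.0]], [[8, -1, 1], [0.2, 0.0, -0.0]], [[8, -1, 1], [0.2, 0.0, -0.0]]]
```

Request:
{"op": "servo_tool", "data": {
  "steps": [
    [[8,-1,0],[0,0,0]],
    [[8,-1,0],[0,0,0]],
    [[5,0,0],[0,0,0]],
    [[2,0,0],[0,0,0]],
    [[0,0,0],[0,0,0]]
  ]
}}

```text
time_s: 30.2
tool_pos: [0.5554, -0.0403, 0.0376]
tool_rot: [[0.004, -0.987, 0.159], [-0.0, 0.159, 0.987], [-1.0, -0.004, 0.001]]
ft_force: [-0.0, -0.1, -1.4]
opening: 0.06
```

Request:
{"op": "servo_tool", "data": {
  "steps": [
    [[2,0,0],[0,0,0]],
    [[0,0,0],[0,0,0]],
    [[0,0,0],[0,0,0]]
  ]
}}

```text
time_s: 30.58
tool_pos: [0.5562, -0.0404, 0.0363]
tool_rot: [[0.005, -0.987, 0.159], [-0.0, 0.159, 0.987], [-1.0, -0.005, 0.0]]
ft_force: [-0.0, 0.5, -2.6]
opening: 0.0598
```

Request:
{"op": "servo_tool", "data": {
  "steps": [
    [[0,0,0],[0,0,0]],
    [[0,0,0],[0,0,0]],
    [[-15,0,0],[0,0,0]],
    [[-30,0,0],[0,0,0]],
    [[-45,0,0],[0,0,0]]
  ],
  "gripper": 78
}}

```text
time_s: 31.2
tool_pos: [0.5542, -0.0401, 0.1283]
tool_rot: [[0.001, -0.987, 0.159], [0.001, 0.159, 0.987], [-1.0, -0.001, 0.001]]
ft_force: [0.8, -0.2, 1.0]
opening: 0.0782
```

Request:
{"op": "servo_tool", "data": {
  "steps": [
    [[-50,0,0],[0,0,0]],
    [[-40,30,20],[0,0,0]],
    [[-20,50,20],[0,0,0]],
    [[0,40,10],[0,0,0]],
    [[0,0,0],[0,0,0]]
  ]
}}

```text
time_s: 31.82
tool_pos: [0.4457, 0.0292, 0.2538]
tool_rot: [[0.024, -0.987, 0.16], [-0.002, 0.16, 0.987], [-1.0, -0.024, 0.001]]
ft_force: [0.9, -0.4, 1.0]
opening: 0.0776
```

```bash
python3 cans.py
python3 - <<'E'
from h import *
c=load('top'); a=c['color'][120:300,180:480]; cv2.imwrite('pics/top4.png',cv2.resize(a,None,fx=2.6,fy=2.6,interpolation=cv2.INTER_CUBIC))
p=np.array(arm.sense()['tool_pos']); g=HI+.172*(-np.cos(2.1)*CX+np.sin(2.1)*np.array([0,0,1])); print(g)
E
```

```text
px [328. 229.] 327 sat 24.0 [ 0.5576 -0.0445  0.0821] ridge 2.0
px [412. 244.] 391 sat 26.0 [ 0.5132 -0.2698  0.0818] ridge -15.0
[0.447 0.029 0.254]
[ 0.69299817 -0.18446425  0.24747201]
```

View pics/top4.png

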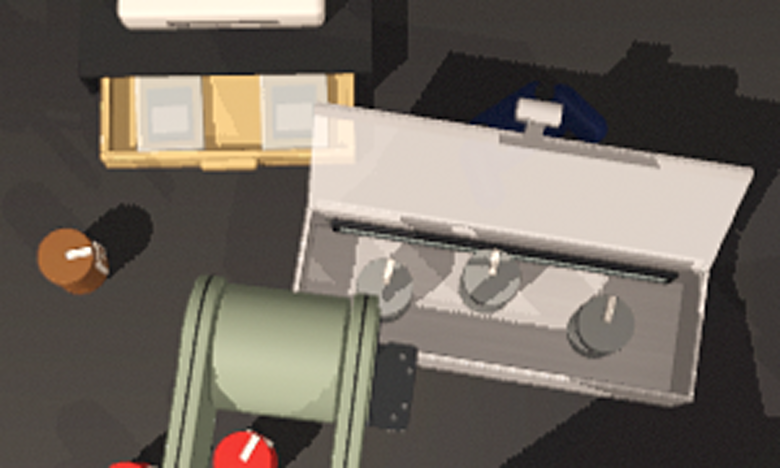

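All three cans are in with their ridges towards the reader: left (385,288), middle (490,275), right (605,325). The middle one has been knocked back towards the bar, so I'll check that it is upright.

Run:
```python
from h import *
for n in('top','side'):
    c=load('top') if n=='top' else shot('side')
    v,u=np.mgrid[0:480,0:640]; d=c['range_z']; p=np.stack([(u-c['cx'])/f(c)*d,(v-c['cy'])/f(c)*d,d],-1); W=(p-c['t'])@c['R']
    L=np.stack([(W-CC)@CX,(W-CC)@CY,W[...,2]],-1)
    for y0 in(-.12,0,.12):
        m=(abs(L[...,1]-y0)<.05)&(L[...,0]>-.05)&(L[...,0]<.049)&(L[...,2]>.06)&(L[...,2]<.1)
        q=L[m]; 
        if len(q)<30: print(n,y0,len(q)); continue
        a,_,_,_=np.linalg.lstsq(np.c_[q[:,:2],np.ones(len(q))],q[:,2],rcond=None)
        print(n,y0,len(q),'mean',q.mean(0).round(4),'min/max x',q[:,0].min().round(3),q[:,0].max().round(3),'slope',a[:2].round(3))
c=load('side'); cv2.imwrite('pics/side4.png',cv2.resize(c['color'][170:350,260:420],None,fx=3.3,fy=3.3,interpolation=cv2.INTER_CUBIC))
```

```text
top -0.12 414 mean [-0.0042 -0.1125  0.0817] min/max x -0.033 0.028 slope [ 0.055 -0.058]
top 0 369 mean [0.0238 0.0106 0.0814] min/max x -0.003 0.049 slope [ 0.092 -0.019]
top 0.12 335 mean [0.0008 0.1169 0.082 ] min/max x -0.031 0.028 slope [ 0.061 -0.006]
side -0.12 321 mean [-0.0094 -0.1242  0.0762] min/max x -0.037 0.024 slope [0.096 0.132]
side 0 269 mean [ 0.0198 -0.0007  0.0763] min/max x -0.006 0.048 slope [0.104 0.141]
side 0.12 251 mean [-0.0069  0.108   0.0757] min/max x -0.036 0.026 slope [0.066 0.156]
```

View pics/side4.png

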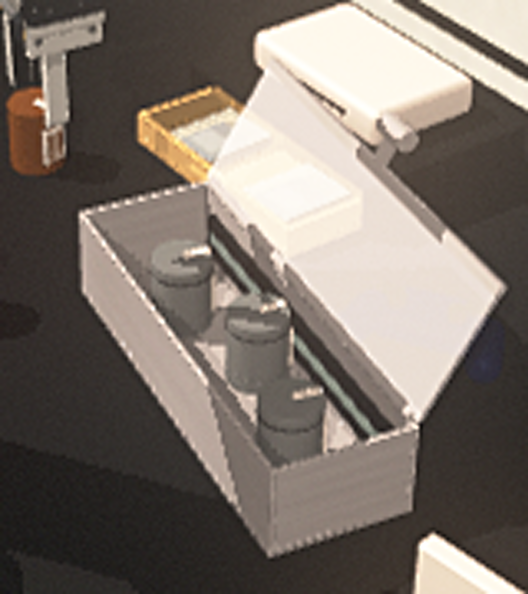

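All three cans are upright, at caddy x of about -.007, .022 and -.005. The middle one was nudged but is within limits. The flap is still open. Now going back to the pull.

Run:
```python
from h import *
D=down(80.1); g=HI+.172*(-np.cos(2.1)*CX+np.sin(2.1)*np.array([0,0,1]))
s=arm.sense(); q=np.array(s['tool_pos'])
rows([(np.array([q[0],q[1],.31]),D),(g+[0,0,.07],D)],step=50)
c=load('top'); print(px2w(c,180+540/2.6,120+110/2.6), w2px(c,g))
```

```text
at [0.4479 0.0282 0.2538] t 31.93 F [-0.1  0.  -0.1] open 0.0779
[[[-28, -1, 0], [0.3, 0.0, 0.7]], [[-28, 0, 0], [0.3, 0.0, 0.7]], [[-1, -40, -24], [0.0, 0.0, 0.0]], [[-1, -40, -24], [0.0, 0.0, 0.0]], [[-1, -40, -24], [0.0, 0.0, 0.0]]]
[[[-1, -40, -24], [0.0, 0.0, 0.0]], [[-1, -40, -24], [0.0, 0.0, 0.0]], [[-1, -40, -24], [0.0, 0.0, 0.0]], [[-1, -40, -24], [0.0, 0.0, 0.0]]]
[ 0.69260818 -0.18421892  0.25387923] [387.4310199  162.92122229]
```

The pull measures (.693,-.184), with its top at .254. That is consistent with the flap at about 2.1 rad.

Request:
{"op": "servo_tool", "data": {
  "steps": [
    [[-30,-1,0],[0.3,0,0.7]],
    [[-30,0,0],[0.3,0,0.7]],
    [[-1,-40,-24],[0,0,0]],
    [[-1,-40,-24],[0,0,0]],
    [[-1,-40,-24],[0,0,0]]
  ]
}}

```text
time_s: 32.55
tool_pos: [0.5602, -0.0677, 0.32]
tool_rot: [[0.003, -0.985, 0.172], [0.0, 0.172, 0.985], [-1.0, -0.003, 0.001]]
ft_force: [0.8, 0.1, 1.3]
opening: 0.0782
```

Request:
{"op": "servo_tool", "data": {
  "steps": [
    [[-1,-40,-24],[0,0,0]],
    [[-1,-40,-24],[0,0,0]],
    [[-1,-36,-24],[0,0,0]],
    [[0,0,0],[0,0,0]],
    [[0,0,0],[0,0,0]]
  ]
}}

```text
time_s: 33.17
tool_pos: [0.6699, -0.1694, 0.3169]
tool_rot: [[-0.002, -0.984, 0.179], [0.002, 0.179, 0.984], [-1.0, 0.002, 0.002]]
ft_force: [-0.3, 0.5, 0.5]
opening: 0.0782
```

Run:
```python
from h import *
D=down(80.1); g=HI+.172*(-np.cos(2.1)*CX+np.sin(2.1)*np.array([0,0,1]))
rows([(g+[0,0,.05],D),(g-[0,0,.019],D)],step=25)
```

```text
at [ 0.6699 -0.1694  0.3169] t 33.17 F [-0.3  0.5  0.5] open 0.0782
[[[10, -13, -5], [-0.2, 0.0, -0.1]], [[10, -13, -5], [-0.2, 0.0, -0.1]], [[23, 0, 0], [0.0, 0.0, 0.0]], [[23, 0, 0], [0.0, 0.0, 0.0]], [[23, 0, 0], [0.0, 0.0, 0.0]]]
```

Request:
{"op": "servo_tool", "data": {
  "steps": [
    [[2,-13,-6],[-0.2,0,0]],
    [[2,-11,-6],[-0.2,0,0]],
    [[0,0,0],[0,0,0]],
    [[15,0,0],[0,0,0]],
    [[0,0,0],[0,0,0]]
  ],
  "gripper": 70
}}

```text
time_s: 33.8
tool_pos: [0.6904, -0.183, 0.2977]
tool_rot: [[-0.002, -0.985, 0.17], [0.003, 0.17, 0.985], [-1.0, 0.003, 0.002]]
ft_force: [-0.5, -0.6, -1.1]
opening: 0.0697
```

Run:
```python
from h import *
D=down(80.1); g=HI+.172*(-np.cos(2.1)*CX+np.sin(2.1)*np.array([0,0,1]))
rows([(g-[0,0,.019],D)],step=25)
```

```text
at [ 0.6904 -0.183   0.2977] t 33.8 F [-0.5 -0.6 -1.1] open 0.0697
[[[23, -1, 0], [0.0, 0.0, -0.1]], [[23, -1, 0], [0.0, 0.0, -0.1]], [[23, -1, 0], [0.0, 0.0, -0.1]]]
```

Request:
{"op": "servo_tool", "data": {
  "steps": [
    [[20,-1,0],[0,0,0]],
    [[22,-1,0],[0,0,0]],
    [[20,-1,0],[0,0,0]],
    [[4,0,0],[0,0,0]],
    [[0,0,0],[0,0,0]]
  ]
}}

```text
time_s: 34.42
tool_pos: [0.6917, -0.182, 0.2261]
tool_rot: [[-0.005, -0.986, 0.169], [0.004, 0.169, 0.986], [-1.0, 0.006, 0.003]]
ft_force: [-0.0, -0.1, 0.5]
opening: 0.0701
```

Run:
```python
from h import *
D=down(80.1); g=HI+.172*(-np.cos(2.1)*CX+np.sin(2.1)*np.array([0,0,1]))
rows([(g-[0,0,.019],D)],step=25)
```

```text
at [ 0.6917 -0.182   0.2261] t 34.42 F [-0.  -0.1  0.5] open 0.0701
[[[-2, -2, -2], [0.2, 0.2, -0.3]]]
```

Request:
{"op": "servo_tool", "data": {
  "steps": [
    [[-1,-1,-2],[0,0,0]],
    [[0,0,0],[0,0,0]],
    [[0,0,0],[0,0,0]],
    [[0,0,0],[0,0,0]],
    [[0,0,0],[0,0,0]]
  ],
  "gripper": 30,
  "newtons": 30
}}

```text
time_s: 35.05
tool_pos: [0.6937, -0.1835, 0.2297]
tool_rot: [[-0.001, -0.986, 0.168], [0.004, 0.168, 0.986], [-1.0, 0.002, 0.004]]
ft_force: [-0.4, 0.4, -1.6]
opening: 0.0398
```

```bash
python3 arc.py 0 .11
```

```text
angle est 2.099 r 0.1733 y 0.0011
at [ 0.6937 -0.1835  0.2297] t 35.05 F [-0.4  0.4 -1.6] open 0.0398
[[[-7, 17, -1], [0.2, 0.2, -0.1]], [[-7, 17, 0], [0.0, 0.0, 0.0]], [[-5, 17, 0], [0.0, 0.0, 0.0]], [[-3, 18, 0], [0.0, 0.0, 0.0]], [[-1, 18, 0], [0.0, 0.0, 0.0]]]
[[[1, 18, 0], [0.0, 0.0, 0.0]], [[3, 18, 0], [0.0, 0.0, 0.0]], [[5, 17, 0], [0.0, 0.0, 0.0]], [[6, 17, 0], [0.0, 0.0, 0.0]], [[8, 16, 0], [0.0, 0.0, 0.0]]]
[[[10, 15, 0], [0.0, 0.0, 0.0]], [[11, 14, 0], [0.0, 0.0, 0.0]], [[13, 13, 0], [0.0, 0.0, 0.0]], [[14, 11, 0], [0.0, 0.0, 0.0]], [[15, 10, 0], [0.0, 0.0, 0.0]]]
[[[16, 8, 0], [0.0, 0.0, 0.0]], [[17, 6, 0], [0.0, 0.0, 0.0]], [[17, 5, 0], [0.0, 0.0, 0.0]], [[18, 3, 0], [0.0, 0.0, 0.0]], [[18, 1, 0], [0.0, 0.0, 0.0]]]
```

Gripped at 40 mm, angle 2.10. Easing it down.

Request:
{"op": "servo_tool", "data": {
  "steps": [
    [[-7,17,0],[0,0,0]],
    [[-7,17,0],[0,0,0]],
    [[-5,17,0],[0,0,0]],
    [[-3,18,0],[0,0,0]]
  ]
}}

```text
time_s: 35.55
tool_pos: [0.6286, -0.1722, 0.2516]
tool_rot: [[0.009, -0.986, 0.168], [0.002, 0.168, 0.986], [-1.0, -0.009, 0.003]]
ft_force: [1.4, 1.7, -3.3]
opening: 0.0399
```

```bash
python3 arc.py 0 .11 | head -3
```

```text
angle est 1.694 r 0.1729 y 0.0011
at [ 0.6286 -0.1722  0.2516] t 35.55 F [ 1.4  1.7 -3.3] open 0.0399
[[[-1, 18, -1], [0.2, 0.2, 0.5]], [[1, 18, 0], [0.0, 0.0, 0.0]], [[3, 18, 0], [0.0, 0.0, 0.0]], [[4, 18, 0], [0.0, 0.0, 0.0]], [[6, 17, 0], [0.0, 0.0, 0.0]]]
```

Request:
{"op": "servo_tool", "data": {
  "steps": [
    [[-1,18,0],[0,0,0.5]],
    [[1,18,0],[0,0,0]],
    [[3,18,0],[0,0,0]],
    [[4,18,0],[0,0,0]]
  ]
}}

```text
time_s: 36.05
tool_pos: [0.5598, -0.1601, 0.2469]
tool_rot: [[0.014, -0.986, 0.167], [0.0, 0.167, 0.986], [-1.0, -0.013, 0.002]]
ft_force: [1.9, 1.1, -3.3]
opening: 0.0395
```

```bash
python3 arc.py 0 .11 | head -3
```

```text
angle est 1.288 r 0.1738 y 0.0011
at [ 0.5598 -0.1601  0.2469] t 36.05 F [ 1.9  1.1 -3.3] open 0.0395
[[[8, 17, -1], [0.3, 0.1, 0.8]], [[8, 17, 0], [0.0, 0.0, 0.0]], [[10, 16, 0], [0.0, 0.0, 0.0]], [[11, 15, 0], [0.0, 0.0, 0.0]], [[13, 13, 0], [0.0, 0.0, 0.0]]]
```

Request:
{"op": "servo_tool", "data": {
  "steps": [
    [[8,17,0],[0,0,0.8]],
    [[8,17,0],[0,0,0]],
    [[10,16,0],[0,0,0]],
    [[11,15,0],[0,0,0]]
  ]
}}

```text
time_s: 36.55
tool_pos: [0.4973, -0.1492, 0.2145]
tool_rot: [[0.012, -0.986, 0.167], [-0.001, 0.167, 0.986], [-1.0, -0.012, 0.001]]
ft_force: [0.8, 1.8, -2.1]
opening: 0.04
```

```bash
python3 arc.py 0 .1 | head -3
```

```text
angle est 0.876 r 0.1751 y 0.0011
at [ 0.4973 -0.1492  0.2145] t 36.55 F [ 0.8  1.8 -2.1] open 0.04
[[[14, 11, -1], [0.3, 0.1, 0.7]], [[12, 11, 0], [0.0, 0.0, 0.0]], [[13, 10, 0], [0.0, 0.0, 0.0]], [[14, 9, 0], [0.0, 0.0, 0.0]], [[15, 7, 0], [0.0, 0.0, 0.0]]]
```

Request:
{"op": "servo_tool", "data": {
  "steps": [
    [[13,11,0],[0,0,0.7]],
    [[12,11,0],[0,0,0]],
    [[13,9,0],[0,0,0]],
    [[14,8,0],[0,0,0]]
  ]
}}

```text
time_s: 37.05
tool_pos: [0.4545, -0.1417, 0.1621]
tool_rot: [[-0.005, -0.986, 0.167], [0.002, 0.167, 0.986], [-1.0, 0.006, 0.001]]
ft_force: [-2.2, 1.3, 0.2]
opening: 0.0398
```

```bash
python3 arc.py 0 .07 | head -4
```

```text
angle est 0.486 r 0.1759 y 0.0011
at [ 0.4545 -0.1417  0.1621] t 37.05 F [-2.2  1.3  0.2] open 0.0398
[[[13, 2, -1], [0.3, 0.0, -0.3]], [[11, 4, 0], [0.0, 0.0, 0.0]], [[11, 4, 0], [0.0, 0.0, 0.0]], [[12, 3, 0], [0.0, 0.0, 0.0]], [[12, 2, 0], [0.0, 0.0, 0.0]]]
[[[12, 1, 0], [0.0, 0.0, 0.0]], [[12, 0, 0], [0.0, 0.0, 0.0]]]
```

Request:
{"op": "servo_tool", "data": {
  "steps": [
    [[12,2,0],[0,0,0]],
    [[11,4,0],[0,0,0]],
    [[11,3,0],[0,0,0]],
    [[11,3,0],[0,0,0]],
    [[8,2,0],[0,0,0]]
  ]
}}

```text
time_s: 37.67
tool_pos: [0.4348, -0.1383, 0.1029]
tool_rot: [[-0.014, -0.986, 0.167], [0.004, 0.167, 0.986], [-1.0, 0.015, 0.001]]
ft_force: [0.3, 1.5, -1.2]
opening: 0.0397
```

```bash
python3 arc.py 0 .05 | head -4
```

```text
angle est 0.13 r 0.177 y 0.0011
at [ 0.4348 -0.1383  0.1029] t 37.67 F [ 0.3  1.5 -1.2] open 0.0397
[[[8, -4, -1], [0.3, 0.1, -0.8]], [[7, 0, 0], [0.0, 0.0, 0.0]], [[7, 0, 0], [0.0, 0.0, 0.0]]]
```

Request:
{"op": "servo_tool", "data": {
  "steps": [
    [[8,-1,0],[0,0,-0.5]],
    [[7,0,0],[0,0,-0.3]],
    [[6,0,0],[0,0,0]],
    [[4,0,0],[0,0,0]],
    [[3,0,0],[0,0,0]]
  ]
}}

```text
time_s: 38.3
tool_pos: [0.4332, -0.138, 0.0724]
tool_rot: [[-0.006, -0.986, 0.166], [0.003, 0.166, 0.986], [-1.0, 0.006, 0.002]]
ft_force: [-5.9, 3.8, 8.7]
opening: 0.0395
```

The +8.7 N upward force indicates the flap is on its stop. I'll check the panel from depth before letting go.

```bash
cat > flap.py <<'E'
from h import *
c=shot('side')
v,u=np.mgrid[0:480,0:640]; d=c['range_z']; p=np.stack([(u-c['cx'])/f(c)*d,(v-c['cy'])/f(c)*d,d],-1); W=(p-c['t'])@c['R']
L=np.stack([(W-CC)@CX,(W-CC)@CY,W[...,2]],-1)
m=(L[...,0]>-.06)&(L[...,0]<.06)&(abs(L[...,1])<.19)&(L[...,2]>.085)&(L[...,2]<.14); q=L[m]
a=np.linalg.lstsq(np.c_[q[:,:2],np.ones(len(q))],q[:,2],rcond=None)[0]; print('now',len(q),q.mean(0).round(4),'slope',a[:2].round(4))
E
python3 flap.py; python3 arc.py 0 .05
python3 - <<'E'
import re
s=open('flap.py').read()
E
```

```text
now 2502 [ 0.0068 -0.043   0.0993] slope [ 0.0158 -0.0007]
angle est -0.043 r 0.1773 y 0.0011
at [ 0.4331 -0.138   0.0724] t 38.35 F [-5.   3.   6.9] open 0.0399
[[[-8, -5, -1], [0.3, 0.1, -0.4]]]
```

Shut and level. Releasing and backing off.

Request:
{"op": "servo_tool", "data": {
  "steps": [
    [[0,0,0],[0,0,0]],
    [[0,0,0],[0,0,0]],
    [[0,0,0],[0,0,0]],
    [[0,0,0],[0,0,0]]
  ],
  "gripper": 74
}}

```text
time_s: 38.85
tool_pos: [0.4374, -0.1405, 0.0747]
tool_rot: [[0.003, -0.986, 0.166], [-0.003, 0.166, 0.986], [-1.0, -0.003, -0.002]]
ft_force: [-0.9, 0.5, -0.6]
opening: 0.0731
```

Request:
{"op": "servo_tool", "data": {
  "steps": [
    [[-20,0,0],[0,0,0]],
    [[-35,0,0],[0,0,0]],
    [[-45,0,0],[0,0,0]],
    [[-40,0,0],[0,0,0]],
    [[-20,0,20],[0,0,0]]
  ]
}}

```text
time_s: 39.48
tool_pos: [0.439, -0.1203, 0.2372]
tool_rot: [[-0.001, -0.986, 0.168], [-0.001, 0.168, 0.986], [-1.0, 0.001, -0.001]]
ft_force: [-0.1, 0.2, -0.0]
opening: 0.074
```

Request:
{"op": "servo_tool", "data": {
  "steps": [
    [[0,10,45],[0,0,0]],
    [[0,10,45],[0,0,0]],
    [[0,10,45],[0,0,0]],
    [[0,5,40],[0,0,0]],
    [[0,0,0],[0,0,0]]
  ]
}}

```text
time_s: 40.1
tool_pos: [0.4365, 0.0625, 0.2406]
tool_rot: [[0.009, -0.986, 0.169], [-0.003, 0.169, 0.986], [-1.0, -0.009, -0.002]]
ft_force: [1.1, 0.5, -0.4]
opening: 0.074
```

```bash
python3 flap.py
python3 - <<'E'
from h import *
s=arm.sense(); print(np.round(s['tool_pos'],3),np.round(s['ft_force'],1))
c=shot('top'); cv2.imwrite('pics/top5.png',c['color'])
E
```

```text
now 3059 [-0.0005 -0.015   0.0998] slope [ 0.003  -0.0016]
[0.437 0.061 0.241] [0.5 0.5 0. ]
```

View pics/top5.png

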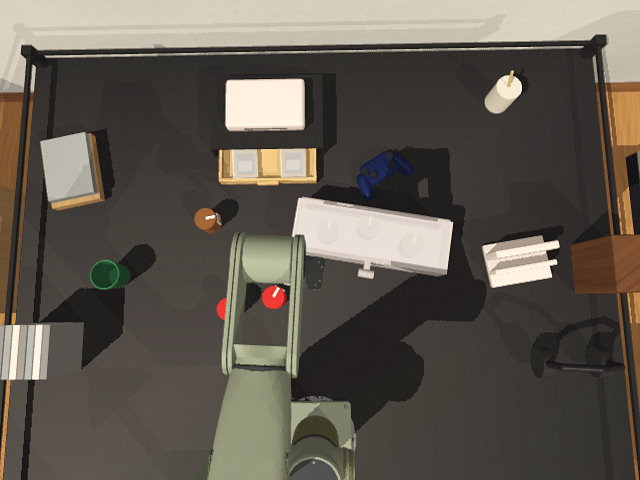

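The flap is shut and level (slope 0.003, height 0.100 m). The three cans show upright through it at (328,230), (368,227) and (412,244). The controller, cup, dock and tray look as they did at the start, and the robot touches nothing.

```bash
python3 -c "
from bench import arm
print(arm.finish_job())"
```

```text
the job is handed in; nothing more can be done
None
```

The job is handed in at about 40 s on the robot's clock. I opened the flap to about 2.1 rad, and it stayed there. The three grey canisters present (no fourth was found) now stand in the caddy with their labels towards the reader bar. I then held the pull and eased the flap shut at about 1 rad/s before letting go.

**Last checks:**
- **Flap:** depth images show it level (slope about 0.003 rad, height 0.100 m).
- **Canisters:** all three were upright when measured just before closing, and they still look in place through the shut flap. Their ridges were within roughly 15° of the reader direction.
- **Surroundings:** the controller, cup, dock, cartridges, and the red and brown look-alikes appear where they started, judged by eye in the images. The arm was clear of everything.

**What went wrong or disagreed:**
- **Knocked canister:** the middle one was shifted about 27 mm towards the reader bar after I placed it. It stood upright at caddy x of about +22 mm, inside the limits, so I left it.
- **Regrips:** the first grips on the pull and on the first canister were off-centre, and I redid both.
- **Ridge angles:** the automatic readings differed from mine by 5–11°, inside the 20° tolerance.

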